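# Seat a camera on its table stand and lock it

### The arm

A 6-joint arm with a two-finger parallel gripper is mounted at the origin on the work surface. World frame = base frame: x ahead of the robot, y to its left, z up, the work surface at z = 0. Lengths are in mm, angles in rad, forces in N, time in s.
With the tool pointing down it reaches from about 350 to 975 mm from the base axis. Payload 7.1 kg.
Tool frame: the origin (TCP) lies at the very end of the fingers, on their centre line; the grasp point (between the pads) lies 19 mm behind it; y points along the fingers, x is the direction in which the jaws open and shut, and the axes are right-handed (so a half turn about y gives the same grasp; the last joint's range is limited). The gripper opens to 88 mm and grips with 3 to 60 N. Pads are 20 mm wide; open, the fingers measure 115 mm over their backs; the gripper's body (75 mm by 178 mm) begins 61 mm behind the grasp point.
Start: joints at [-1.196, 0.423, 1.63, -0, 1.089, -0.019], TCP at [239.828, -577.137, 222.675] pointing down, gripper open.
Joint ranges: [-3, 3], [-0.9, 2.11], [0.09, 2.58], [-1.31, 4.45], [0.11, 2.69], [-2.54, 2.54]. Speed limits (rad/s): [2.39, 2.39, 3.01, 3.14, 3.14, 3.14].

### API

Orientations are given as a rotation vector (axis times angle).
In Python, from workcell import ctrl gives the robot as it stands. The module is installed in compiled form; this text tells all that it offers.
- The arm moves only by the tool jog_arm, never from a script. Its argument "steps" is a list of rows, each an object with "turn": the turn, a rotation vector about the world's x, y, z scaled (see below), a list of three; "dp": the shift along the world's x, y, z scaled (see below), a list of three; "claw": the opening, from 0 (shut) to 1 (fully open). In form: [{"turn": [wx, wy, wz], "dp": [x, y, z], "claw": claw}, ...]. A call has 1 to 12 rows; each row is the pose to reach, as a shift and turn from the pose measured when the call began, turning the shorter way round; what a row does not reach only later rows make up. The controller multiplies each number of a shift by 80 mm and each number of a turn by pi rad. A row lasts 1/12 s, in which the tool goes at most 41.7 mm and 7.16 degrees, less where a joint would pass 70% of its speed; a pose out of reach is approached as far as the arm can. A call with a number of a shift or a turn outside -1 to 1 is refused whole. A call with a gripper value outside its range is refused whole. The fingers move at their own pace and stop on an object; the grip force is fixed at half the most. Time passes only in rows, so rows that repeat a pose let the fingers close. It gives the time, the measured TCP pose, the force and the opening at its end, in the units of the state.
- ctrl.get_obs(): the state, without advancing time (a new reading comes with each control period).
- ctrl.get_image(name): name is "side" or "top"; returns a dict with "img" (420x560x3 uint8, red, green, blue), "range_z" (420x560 float32, mm along the optical axis (not along the pixel's ray), 0 where there is no reading), "fovy" (degrees; the focal length in pixels is half the picture's height over the tangent of half this angle, whatever the lens; pixels are square), "cx", "cy" (the principal point, pixels), "dist_coeffs" ([k1, k2, p1, p2, k3] as OpenCV has them; the pictures are not rectified), "camera_from_world" (4x4, takes a point from world to camera coordinates). Camera axes: x right, y down, z forward; pixel columns grow to the right and rows downward; lengths in mm; the calibration is good to about 2 mm. A picture is of the moment at which its call begins.
- ctrl.close_job(): hands the job in, once; it reports no verdict.
The state is a dict: "t": time; "qpos": joint angles; "qvel": joint speeds; "joint_torque": joint torques, N m; "ee_pos": TCP position; "orientation": TCP orientation; "ft_force": force on the tool from outside, world axes, zero at the start; "moment": the same for the moment, N m; "width": finger opening in mm.
Only numpy, scipy, OpenCV 4.12 (cv2) and the standard library are available. Lean on these libraries where they do the work, as an engineer would, in place of code of your own. Each camera call takes 0.05 s, during which the arm holds its last target.

### The job

Put the compact camera on the table stand so that its lens looks at the small painting: lower the hexagonal plate under the camera into the stand's six-sided pocket and shuffle it gently until it drops fully home, then swing the locking lever shut over the plate and let go. The plate was screwed on by hand and is not square to the camera, so feel for it rather than force it, and leave the other things on the table where they are.

Things in the scene. Friction and masses are not known exactly. Their poses are not given: they have to be found in the camera images.
- camera: Compact camera, black box body, standing on a metal plate screwed under it; about 0.32 kg. Origin: centre of the plate's underside. x the way the lens looks, y along the body's length, z up. Body: x -15..15, y -53..53, 11 to 69 mm above the origin. Lens barrel 42 mm across, out to x = 37, at y = 24, z = 41; finger bulge 6 mm on the front at y -37..-51.
- lens (a point): Centre of the lens's front glass, at (37, 24, 41) mm in the camera's frame.
- grip (a point): Middle of the bare stretch of the camera's body (y -26..0), at (0, -13, 53) mm in its frame, 16 mm below the top: the place to grip it across its 30 mm thickness (x) from above. Axes as the camera's.
- plate_foot (a point): Centre of the underside of the camera's plate (= its origin); axes the camera's, not the plate's. The plate is a regular hexagon, 46 mm across flats, 11 mm thick. Square on, two flats would face the camera's +x and -x, but it is turned from that by an unmeasured angle of up to 22 degrees either way, and tight: it does not slip.
- stand: Heavy camera stand, fixed: round iron base 140 mm across, column, and a hexagonal quick-release head, 68 mm across flats, its rim 112 mm above the table. Origin: centre of the base's underside, on the column's axis; z up; x points to the small painting, the way the lens must look.
- seat (a point): Centre of the floor of the hexagonal pocket in the top of the head, 102 mm above the table; axes as the stand's. The pocket is open above, 47.2 mm across flats, 10 mm deep, two of its flats facing the stand's +x and -x, with a 1.5 mm bevel round its mouth. The camera is home when its plate_foot is here.
- lever (a joint): Locking lever on an upright pivot: 0 = open (it starts at 0 to 0.15), 1.2 rad = shut, growing counterclockwise seen from above. It needs about 1 N at its thumb post and stays where left. Opposite the arm a short tongue, 2.5 to 6.5 mm above the rim, swings over the rear edge of the plate as it shuts; a plate that is not home blocks it.
- lever_pivot (a point): On the lever's pivot axis, 40 mm behind (-x) the pocket's centre, 114.5 mm above the table; axes as the stand's.
- lever_tip (a point): On the axis of the lever's thumb post (upright, 14 mm across, 106 to 126 mm above the table), 70 mm from the pivot, at the height 116.5 mm. From the pivot, the post lies 150 degrees counterclockwise of the stand's +x when open and 219 degrees when shut.
- painting: Small painting (200 x 250 mm canvas) on a wooden table easel, fixed, about 0.3 m from the stand, facing it. Origin under the canvas's foot; x points away from the stand.
- spray_can: Bystander: aerosol can, 64 mm diameter, 190 mm tall. Origin: centre of its underside.
- squeeze_bottle: Bystander: white squeeze bottle, 48 mm diameter, 155 mm tall. Origin: centre of its underside.
- jar: Bystander: small lidded jar, 60 mm diameter, 62 mm tall. Origin: centre of its underside.
- tape_roll: Bystander: roll of masking tape lying flat, 100 mm diameter, 36 mm high. Origin: centre of its underside.
- lens_cap: Bystander: black lens cap, 46 mm diameter, 8 mm thick. Origin: centre of its underside.
- stamp: Bystander: wooden block stamp, 36 x 36 x 37 mm. Origin: centre of its underside.
- paint_tube: Bystander: paint tube lying flat, 125 x 38 x 18 mm. Origin: centre of its underside.
Things that resemble listed ones, but are neither listed nor needed, are in the scene too. There is more than one size of the camera; the job needs the largest.

How it is judged:
By the outcome, as a careful person would: the job done as asked, in the order asked, and still so for the second after the job is handed in, with the robot touching nothing.
It also fails if it takes over 72 s, if anything falls off the work surface, if the arm or the gripper's body presses on something with over 40 N, if the wrist force passes 120 N, or if a joint passes its speed limit or range.

## Working session

There is one attempt and no reset: what is moved stays moved. The work goes in short steps, Python scripts to look and compute and a tool call to move; the robot and the scene stay as the last step left them, time stands still between calls to the robot, and variables do not carry over. Pictures are saved under pics/ and viewed, and the job is handed in when it is done.

Besides the shell and the picture viewer there is one more tool, called after "Emit:" as name(argument=value, ...), one argument or row to a line, values as JSON. jog_arm: Moves the arm, as the interface text tells. Its arguments: {"type":"object","properties":{"steps":{"type":"array","items":{"type":"object","properties":{"turn":{"type":"array","items":{"type":"number"}},"dp":{"type":"array","items":{"type":"number"}},"claw":{"type":"number"}}}}},"required":["steps"]}

```bash
mkdir -p pics
cat > h.py <<'E'
import numpy as np, cv2, pickle
from workcell import ctrl
def grab(n,tag):
    d=ctrl.get_image(n); pickle.dump(d,open(f'pics/{tag}.pkl','wb'))
    cv2.imwrite(f'pics/{tag}.png',d['img'][:,:,::-1]); return d
def load(tag): return pickle.load(open(f'pics/{tag}.pkl','rb'))
def K(d):
    h=d['img'].shape[0]; f=h/2/np.tan(np.radians(d['fovy'])/2)
    return np.array([[f,0,d['cx']],[0,f,d['cy']],[0,0,1.]])
def rays(d,px):
    px=np.asarray(px,float).reshape(-1,1,2)
    u=cv2.undistortPoints(px,K(d),np.array(d['dist_coeffs'],float)).reshape(-1,2)
    return np.c_[u,np.ones(len(u))]
def onplane(d,px,z):
    T=np.linalg.inv(np.array(d['camera_from_world'])); r=rays(d,px)@T[:3,:3].T; o=T[:3,3]
    return o+r*((z-o[2])/r[:,2])[:,None]
def cloud(d):
    h,w=d['range_z'].shape; vv,uu=np.mgrid[:h,:w]
    r=rays(d,np.c_[uu.ravel(),vv.ravel()])*d['range_z'].ravel()[:,None]
    T=np.linalg.inv(np.array(d['camera_from_world']))
    P=(r@T[:3,:3].T+T[:3,3]).reshape(h,w,3); P[d['range_z']<=0]=np.nan; return P
def proj(d,P):
    T=np.array(d['camera_from_world'],float); 
    r,_=cv2.Rodrigues(T[:3,:3]); q,_=cv2.projectPoints(np.asarray(P,float).reshape(-1,1,3),r,T[:3,3],K(d),np.array(d['dist_coeffs'],float)); return q.reshape(-1,2)
E
python3 - <<'E'
from h import *
for n in('side','top'):
    d=grab(n,n+'0'); print(n,d['fovy'],d['cx'],d['cy'],d['dist_coeffs'],np.linalg.inv(np.array(d['camera_from_world'])).round(2).tolist())
o=ctrl.get_obs(); print(o)
E
```

```text
side 47.2153579285679 270.28246911327795 213.85364147313632 [-0.04120963  0.          0.          0.          0.        ] [[-0.91, -0.2, 0.37, 58.88], [-0.42, 0.48, -0.77, 1066.68], [-0.02, -0.86, -0.52, 812.67], [0.0, 0.0, 0.0, 1.0]]
top 47.409065797055675 268.8282225502427 202.92758489328457 [-0.04446868  0.          0.          0.          0.        ] [[0.01, -1.0, 0.09, 462.74], [-1.0, -0.0, 0.02, -6.35], [-0.02, -0.09, -1.0, 1160.63], [0.0, 0.0, 0.0, 1.0]]
{'t': 0.1, 'qpos': array([-1.19597512e+00,  4.23769516e-01,  1.63058358e+00, -1.14003421e-05,
        1.08857206e+00, -1.89816890e-02]), 'qvel': array([-0.00023451, -0.00156174, -0.00252305, -0.00114925,  0.00193797,
        0.00046832]), 'joint_torque': array([-1.53823181e-03, -5.45617604e+01, -2.74322748e+01,  6.45323494e-02,
        1.88234914e-02, -6.16924623e-06]), 'ee_pos': array([ 239.66991569, -576.70023017,  221.98802202]), 'orientation': array([-1.36938303,  0.91521372, -0.91340215]), 'ft_force': array([-0.81446141, -0.24136185,  0.31442118]), 'moment': array([ 0.03293088, -0.02173619, -0.00437179]), 'width': 87.92149652503643}
```

View pics/top0.png

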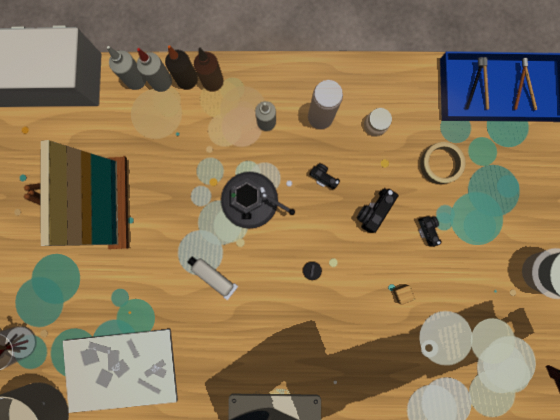

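View pics/side0.png

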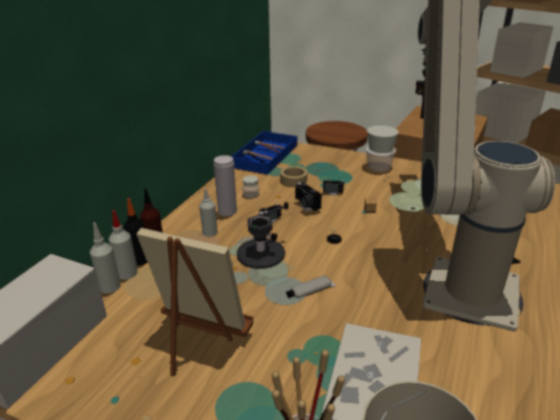

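The top view shows the stand at about (249,199), the painting at about (90,195), the biggest camera at (377,211), and smaller look-alikes at (324,177) and (430,230). I'll enlarge these.

Run:
```python
from h import *
d=load('top0');P=cloud(d)
im=d['img'][:,:,::-1]
a=cv2.resize(im[160:250,335:455],None,fx=6,fy=6,interpolation=cv2.INTER_CUBIC)
a=np.clip(a.astype(float)*2.0,0,255).astype(np.uint8);cv2.imwrite('pics/cam.png',a)
a=cv2.resize(im[155:245,200:310],None,fx=6,fy=6,interpolation=cv2.INTER_CUBIC)
a=np.clip(a.astype(float)*2.5,0,255).astype(np.uint8);cv2.imwrite('pics/stand.png',a)
for n,b in dict(cam=(350,180,405,240),c2=(305,160,345,192),c3=(415,212,445,250),stand=(215,165,300,235)).items():
    q=P[b[1]:b[3],b[0]:b[2]].reshape(-1,3);q=q[q[:,2]>15]
    print(n,len(q),np.nanmin(q,0).round(),np.nanmax(q,0).round(),np.nanmedian(q,0).round(), np.percentile(q[:,2],[5,25,50,75,95]).round())
# canvas points
q=P[140:250,40:130].reshape(-1,3);print(np.nanmin(q,0),np.nanmax(q,0))
print('table',np.nanmedian(P[300:310,100:200,2]),np.nanmedian(P[250:260,330:400,2]))
```

```text
cam 927 [ 493. -282.   15.] [ 596. -190.   76.] [ 542. -234.   66.] [36. 58. 66. 69. 71.]
c2 393 [ 598. -150.   15.] [660. -79.  52.] [ 626. -112.   44.] [25. 40. 44. 47. 49.]
c3 431 [ 462. -388.   15.] [ 534. -341.   53.] [ 503. -362.   43.] [22. 37. 43. 46. 48.]
stand 1852 [505. -41.  15.] [636. 132. 129.] [565.  59.  99.] [ 15.  17.  99. 110. 118.]
[448.14083025 348.65658563  -8.54153996] [721.90213732 594.90883427 288.95881761]
table -1.3198688411494004 -1.4213515411117896
```

View pics/cam.png

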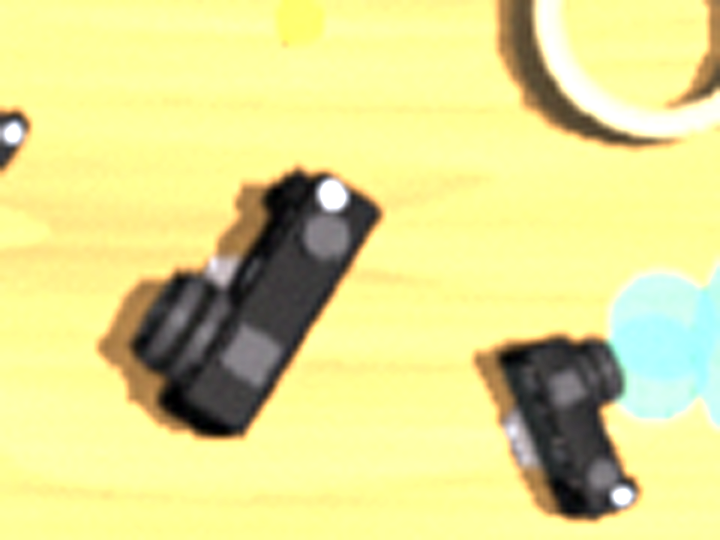

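View pics/stand.png

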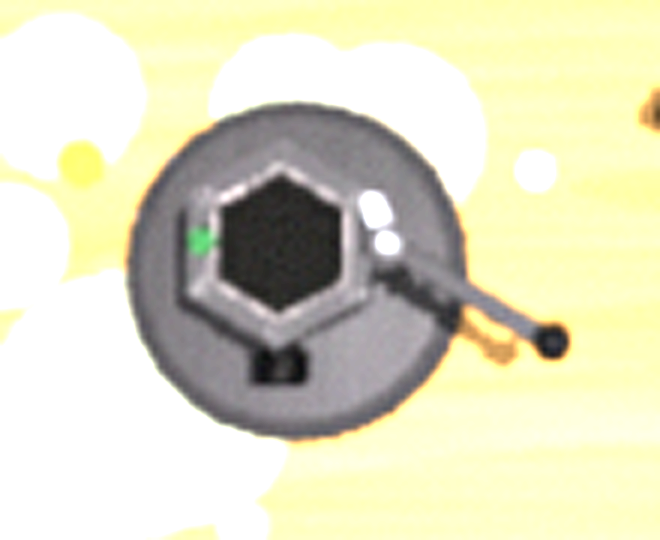

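The enlargements show the camera's lens facing lower left, with a silver plate corner peeking out near full-image pixel (372,205). The head's pocket is centred near (247,196), with its green mark toward the painting, and the lever is open with its post at about (292,212). Next I'll measure the poses.

Run:
```python
from h import *
d=load('top0');P=cloud(d);im=d['img'];hsv=cv2.cvtColor(im,cv2.COLOR_RGB2HSV)
g=im.max(2)
# pocket: dark region
m=((g<40)).astype(np.uint8)
n,l,s,c=cv2.connectedComponentsWithStats(m)
for i in range(1,n):
    if s[i,4]>60 and 200<c[i][0]<450 and 150<c[i][1]<260: print(i,s[i],c[i].round(1))
i=l[196,247]; 
if i:
    ct=max(cv2.findContours((l==i).astype(np.uint8),0,1)[0],key=cv2.contourArea)[:,0]
    w=onplane(d,ct,112)[:,:2]; print('pocket centroid',onplane(d,c[i],112))
    A=w.mean(0)
    # orientation 6-fold via contour
    cc=onplane(d,c[i],112)[0,:2]; v=w-cc; r=np.hypot(*v.T); a=np.arctan2(v[:,1],v[:,0])
    best=[]
    for t in np.radians(np.arange(60,120,.5)):
        k=(a-t)%(np.pi/3); k=np.where(k>np.pi/6,k-np.pi/3,k); best.append((np.std(r*np.cos(k)),np.degrees(t),np.mean(r*np.cos(k))))
    print(sorted(best)[:4])
# base circle
m=(P[...,2]>8)&(P[...,2]<25); m[:, :200]=0;m[:,300:]=0;m[:160]=0;m[240:]=0
q=P[m][:,:2]; (x,y),r=cv2.minEnclosingCircle(q.astype(np.float32)); print('base',x,y,r,len(q))
# body top of camera
m=(P[...,2]>64)&(P[...,2]<74); m[:, :345]=0;m[:,410:]=0;m[:180]=0;m[245:]=0
q=P[m]; print(len(q),np.median(q[:,2])); rc=cv2.minAreaRect(q[:,:2].astype(np.float32)); print(rc,cv2.boxPoints(rc))
m2=(g<90); m2[:, :345]=0;m2[:,410:]=0;m2[:180]=0;m2[245:]=0
# lever post
for pt in [(291.5,211.8)]: print('post',onplane(d,pt,126), np.nanmax(P[205:218,285:298,2]))
# green mark
gm=cv2.inRange(hsv[180:215,225:270],(40,80,60),(80,255,255)); yy,xx=np.nonzero(gm); print('green',onplane(d,[xx.mean()+225,yy.mean()+180],112) if len(xx) else 0)
```

```text
21 [310 164  27  25 247] [322.1 176. ]
27 [237 184  20  23 341] [246.4 195.1]
30 [357 189  41  44 642] [376.1 211.3]
31 [229 190  23  29 123] [239.4 209.2]
41 [418 217  19  29 310] [428.5 229.4]
pocket centroid [[571.78279058  64.02212433 112.        ]]
[(np.float64(0.548728687082008), np.float64(90.5), np.float64(20.98394760171647)), (np.float64(0.5502184192369886), np.float64(90.0), np.float64(20.98338331885327)), (np.float64(0.5539267689321182), np.float64(91.0), np.float64(20.98291387572715)), (np.float64(0.5583419894424522), np.float64(89.5), np.float64(20.981221070109857))]
base 573.0948486328125 65.46920013427734 69.58158111572266 1528
579 67.98039828190326
((548.03759765625, -235.6348876953125), (46.073238372802734, 106.56012725830078), 57.54243850708008) [[ 490.7173  -226.47887]
 [ 580.6316  -283.667  ]
 [ 605.3579  -244.79091]
 [ 515.4436  -187.60278]]
post [[534.36440527 -35.14927146 126.        ]] 129.29525762017715
green [[573.034809    93.62140164 112.        ]]
```

Run:
```python
from h import *
d=load('side0');im=d['img'][:,:,::-1]
print(proj(d,[[545,-238,40],[570,49,110]]))
a=cv2.resize(im[170:225,285:355],None,fx=9,fy=9,interpolation=cv2.INTER_CUBIC)
cv2.imwrite('pics/scam.png',np.clip(a.astype(float)*3,0,255).astype(np.uint8))
a=cv2.resize(im[200:275,225:300],None,fx=8,fy=8,interpolation=cv2.INTER_CUBIC)
cv2.imwrite('pics/sstand.png',np.clip(a.astype(float)*3,0,255).astype(np.uint8))
```

```text
[[306.99292188 196.63947664]
 [261.99085689 219.20107045]]
```

View pics/scam.png

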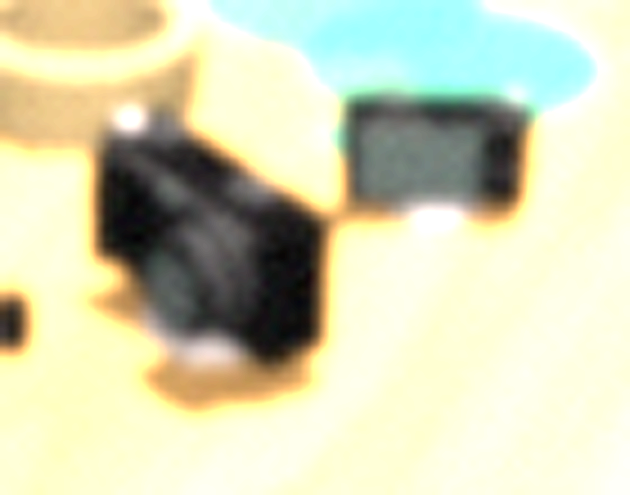

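View pics/sstand.png

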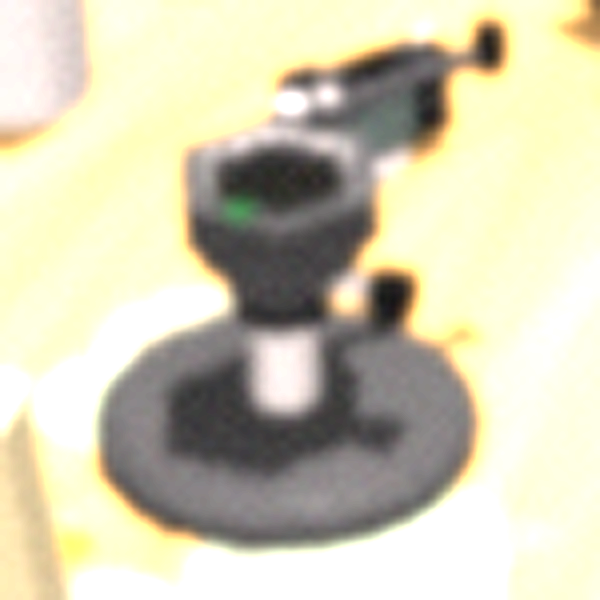

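```bash
cat > m1.py <<'E'
from h import *
d=load('top0');P=cloud(d);im=d['img'].astype(float)
g=im.max(2); 
mask=(g<70).astype(np.uint8); mask[:, :345]=0;mask[:,410:]=0;mask[:180]=0;mask[245:]=0
big=cv2.resize(g[175:250,340:415],None,fx=8,fy=8,interpolation=cv2.INTER_CUBIC)
m=(big<75).astype(np.uint8); m=cv2.morphologyEx(m,cv2.MORPH_OPEN,np.ones((9,9)))
ct=max(cv2.findContours(m,0,1)[0],key=cv2.contourArea)[:,0].astype(float)
px=(ct+.5)/8-.5+[340,175]
w=onplane(d,px,69)[:,:2]
# back edge: rightmost
for th in [57,58,59,60,61,62]:
    t=np.radians(th); X=np.array([np.cos(t),np.sin(t)]); Y=np.array([-X[1],X[0]])
    x=w@X;y=w@Y; ymid=(y.min()+y.max())/2
    s=(abs(y-ymid)<35)&(x<np.median(x)); 
    s&= x<x.min()+8
    p=np.polyfit(y[s],x[s],1); print(th,'slope deg',np.degrees(np.arctan(p[0])).round(2),'back x',np.polyval(p,ymid).round(2),'y range',y.min().round(1),y.max().round(1),'x max',x.max().round(1))
E
python3 m1.py
python3 - <<'E'
from h import *
# plate corner: bright low-saturation pixels near 372,205
d=load('top0');im=d['img']
print(im[198:213,364:382].max(2)); 
hsv=cv2.cvtColor(im,cv2.COLOR_RGB2HSV);print(hsv[198:213,364:382,1])
# head rim cloud
P=cloud(d); q=P[150:240,205:300].reshape(-1,3); q=q[(q[:,2]>106)&(q[:,2]<115.)]; 
c=np.array([573,65]); q=q[np.hypot(*(q[:,:2]-c).T)<45]; print(len(q),np.median(q[:,2]),q.min(0),q.max(0))
# canvas plane
q=P[140:250,40:130].reshape(-1,3); q=q[(q[:,2]>60)];print(len(q)); 
A=np.c_[q[:,0],q[:,2],np.ones(len(q))]; 
s=np.ones(len(q),bool)
for _ in range(8):
    k=np.linalg.lstsq(A[s],q[s,1],rcond=None)[0]; e=q[:,1]-A@k; s=abs(e)<max(4,1.5*np.std(e[s]))
print(k,s.sum(),np.percentile(q[s,0],[1,99]),np.percentile(q[s,1],[1,99]))
E
```

```text
57 slope deg -0.61 back x 78.6 y range -639.2 -526.6 x max 135.2
58 slope deg 0.38 back x 68.42 y range -640.7 -528.3 x max 125.3
59 slope deg 1.38 back x 58.2 y range -642.0 -529.9 x max 115.5
60 slope deg 2.38 back x 47.95 y range -643.0 -531.3 x max 105.7
61 slope deg 3.37 back x 37.67 y range -644.0 -532.5 x max 95.9
62 slope deg 4.36 back x 27.37 y range -645.0 -533.6 x max 86.1
[[160 160 160 160 159 160 161 157 126  89  77  79  82  78  46  10   7  16]
 [165 165 164 163 164 165 166 130  93  81  84  84  83  62  22   5  13  16]
 [164 165 165 165 167 167 163 105  85  81  84  87  72  34   6   6  12  15]
 [159 158 161 161 160 164 159  98  80  81  82  80  47  15   6   8  14  22]
 [158 155 159 157 159 156 135  93  83  87  85  60  25   8  12   9  19  30]
 [157 159 158 161 157 127 126 101  95  97  81  38  12  31  23  17  27  30]
 [129 135 127 135 124  97 119 103 100  99  57  16  24  37  24  23  29  30]
 [ 71  71  64  78  69  82  98 100 101  87  31  13  39  29  18  26  31  31]
 [ 22  16  24  36  40  54  73  96  97  60  17  22  34  20  24  28  32  28]
 [ 12  16  36  41  38  25  34  65  71 
[... 1055 characters left out ...]
 45  35  15  13  11   9  16   9]
 [ 43  32  14  19  13  20   8  16  22   9  26  23  30   0  16  25  17  25]
 [ 18  18  11  11   0  14  18  15  20  36  32  34  36  20  16  15  17  17]
 [ 27  13  10  11   8  43   0   8   7  32  57  21   0   0   0   8  17  16]
 [ 15   5  19  12  20  26  17  18  12  24   0  13   9  16   9  16  16  16]
 [ 14   9  14  22  26  12  12  16   6  19   0   0   9  26   8  16  16   9]
 [ 12   8  11   0  14  15   5  16   7   0  24   8   0  16  16  17   0   8]]
423 110.6191530958547 [534.50271322  22.81515403 106.04463741] [610.3361121   98.38735949 114.97694416]
6963
[5.05373145e-02 2.02987739e-01 3.39202198e+02] 6297 [461.83477221 656.85490581] [378.30924154 429.36498362]
```

Run:
```python
from h import *
d=load('top0')
t=np.radians(57.6);O=np.array([542.7,-240.7]);X=np.array([np.cos(t),np.sin(t)]);Y=np.array([-X[1],X[0]])
for z in(0,5,11):
    for p in [(369.5,202.6),(375.5,203),(368.7,205.5)]:
        w=onplane(d,p,z)[0,:2]-O; print(z,p,(w+O).round(1),'r',np.hypot(*w).round(1),'ang',np.degrees(np.arctan2(w[1],w[0])).round(1),'cam',(w@X).round(1),(w@Y).round(1))
def cam(p): p=np.array(p,float); return np.r_[O+p[0]*X+p[1]*Y,p[2]]
for tag in('top0','side0'):
    d=load(tag); im=d['img'][:,:,::-1]
    x0,y0,w,h=(345,178,65,65) if tag=='top0' else (285,172,45,45)
    s=9 if tag=='top0' else 13
    a=np.clip(cv2.resize(im[y0:y0+h,x0:x0+w],None,fx=s,fy=s,interpolation=cv2.INTER_CUBIC).astype(float)*2.5,0,255).astype(np.uint8)
    def L(p,c): cv2.polylines(a,[np.round((proj(d,p)-[x0,y0]+.5)*s).astype(int)],True,c,1)
    for z in(11,69): L([cam((sx,sy,z)) for sx,sy in((-15,-53),(15,-53),(15,53),(-15,53))],(0,255,0))
    for dl,c in((0,(0,0,255)),(-10,(255,0,0)),(10,(255,0,255))):
        for z in(0,11):
            L([cam((26.56*np.cos(np.radians(dl+30+60*k)),26.56*np.sin(np.radians(dl+30+60*k)),z)) for k in range(6)],c)
    cv2.imwrite(f'pics/ov_{tag}.png',a)
```

```text
0 (369.5, 202.6) [ 566.3 -228.2] r 26.7 ang 27.8 cam 23.2 -13.3
0 (375.5, 203) [ 565.4 -242.8] r 22.8 ang -5.3 cam 10.4 -20.3
0 (368.7, 205.5) [ 559.2 -226.2] r 22.0 ang 41.2 cam 21.1 -6.2
5 (369.5, 202.6) [ 565.9 -227.3] r 26.8 ang 30.1 cam 23.8 -12.4
5 (375.5, 203) [ 565.  -241.8] r 22.3 ang -2.8 cam 11.0 -19.4
5 (368.7, 205.5) [ 558.8 -225.3] r 22.3 ang 43.8 cam 21.7 -5.3
11 (369.5, 202.6) [ 565.3 -226.1] r 26.9 ang 32.7 cam 24.4 -11.3
11 (375.5, 203) [ 564.4 -240.6] r 21.7 ang 0.3 cam 11.8 -18.3
11 (368.7, 205.5) [ 558.3 -224.1] r 22.8 ang 46.7 cam 22.4 -4.3
```

View pics/ov_top0.png

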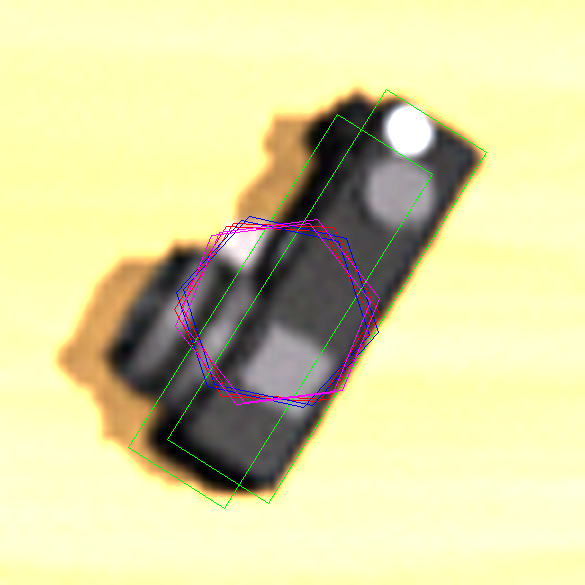

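View pics/ov_side0.png

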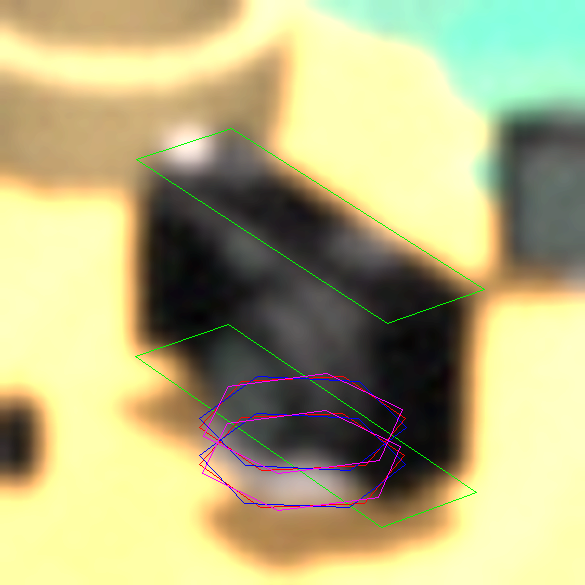

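```bash
cat >> h.py <<'E'
from scipy.spatial.transform import Rotation as Ro
def go(pos,jaw):
    """shift and turn (jog units) to TCP pos, tool down, jaw x axis at world angle jaw deg (mod 180)"""
    o=ctrl.get_obs(); R=Ro.from_rotvec(o['orientation']); M=R.as_matrix()
    best=None
    for j in(jaw,jaw+180):
        t=np.radians(j); x=np.array([np.cos(t),np.sin(t),0]); y=np.array([0,0,-1.]); T=np.c_[x,y,np.cross(x,y)]
        rv=(Ro.from_matrix(T)*R.inv()).as_rotvec()
        if best is None or np.linalg.norm(rv)<np.linalg.norm(best): best=rv
    dp=np.array(pos)-o['ee_pos']
    print('t',round(o['t'],2),'pos',o['ee_pos'].round(1),'jawdir',np.degrees(np.arctan2(M[1,0],M[0,0])).round(2),'yaxis',M[:,1].round(3),'F',o['ft_force'].round(1),'w',round(o['width'],1))
    print('dp/80',(dp/80).round(3),'turn/pi',(best/np.pi).round(4),'deg',np.degrees(np.linalg.norm(best)).round(1),'q',o['qpos'].round(2))
E
python3 -c "
from h import *
go((553.7,-247.7,150),57.6)"
```

```text
t 0.1 pos [ 239.7 -576.7  222. ] jawdir -67.44 yaxis [-0.     0.001 -1.   ] F [-0.8 -0.2  0.3] w 87.9
dp/80 [ 3.925  4.113 -0.9  ] turn/pi [-0.0004  0.     -0.3054] deg 55.0 q [-1.2   0.42  1.63 -0.    1.09 -0.02]
```

Emit:
jog_arm(
  steps=[
    {"dp": [0.5, 0.5, 0], "turn": [0, 0, -0.04], "claw": 1},
    {"dp": [1, 1, 0], "turn": [0, 0, -0.08], "claw": 1},
    {"dp": [1, 1, 0], "turn": [0, 0, -0.1], "claw": 1},
    {"dp": [1, 1, 0], "turn": [0, 0, -0.1], "claw": 1},
  ],
)

```text
t: 0.43
ee_pos: [322.4, -492.8, 221.5]
orientation: [-1.243, 1.152, -1.148]
ft_force: [0.1, -0.2, -0.5]
width: 87.7
```

Emit:
jog_arm(
  steps=[
    {"dp": [0.5, 0.5, 0], "turn": [0, 0, -0.04], "claw": 1},
    {"dp": [1, 1, 0], "turn": [0, 0, -0.08], "claw": 1},
    {"dp": [1, 1, 0], "turn": [0, 0, -0.1], "claw": 1},
  ],
)

```text
t: 0.68
ee_pos: [402.7, -412.1, 221.2]
orientation: [-1.082, 1.386, -1.382]
ft_force: [0.7, 0.0, 1.3]
width: 88.0
```

Emit:
jog_arm(
  steps=[
    {"dp": [0.5, 0.5, -0.2], "turn": [0, 0, -0.04], "claw": 1},
    {"dp": [1, 1, -0.4], "turn": [0, 0, -0.08], "claw": 1},
    {"dp": [1, 1, -0.4], "turn": [0, 0, -0.1], "claw": 1},
  ],
)

```text
t: 0.93
ee_pos: [483.6, -331.2, 188.9]
orientation: [-0.886, 1.609, -1.607]
ft_force: [-0.4, 0.2, 0.3]
width: 87.5
```

```bash
python3 -c "
from h import *
go((553.7,-247.7,150),57.6)"
```

```text
t 0.93 pos [ 483.6 -331.2  188.9] jawdir -122.13 yaxis [ 0.002  0.003 -1.   ] F [-0.4  0.2  0.3] w 87.5
dp/80 [ 0.877  1.044 -0.486] turn/pi [-0.001   0.0007 -0.0015] deg 0.3 q [-0.62  0.41  1.74  0.    0.99  1.51]
```

Emit:
jog_arm(
  steps=[
    {"dp": [0.45, 0.5, -0.25], "turn": [0, 0, 0], "claw": 1},
    {"dp": [0.877, 1, -0.49], "turn": [0, 0, -0.0015], "claw": 1},
    {"dp": [0.877, 1, -0.49], "turn": [0, 0, -0.0015], "claw": 1},
  ],
)

```text
t: 1.18
ee_pos: [554.8, -249.2, 148.4]
orientation: [-0.884, 1.613, -1.608]
ft_force: [0.3, 0.0, -0.8]
width: 87.5
```

```bash
python3 -c "
from h import *
go((553.7,-247.7,34),57.6); grab('top','t1'); d=load('t1'); cv2.imwrite('pics/t1z.png',cv2.resize(d['img'][140:280,310:450,::-1],None,fx=4,fy=4))"
```

```text
t 1.18 pos [ 554.8 -249.2  148.4] jawdir -122.31 yaxis [ 0.002  0.004 -1.   ] F [ 0.3  0.  -0.8] w 87.5
dp/80 [-0.014  0.018 -1.43 ] turn/pi [-0.0011  0.0005 -0.0005] deg 0.2 q [-0.44  0.49  1.72  0.    0.93  1.69]
```

View pics/t1z.png

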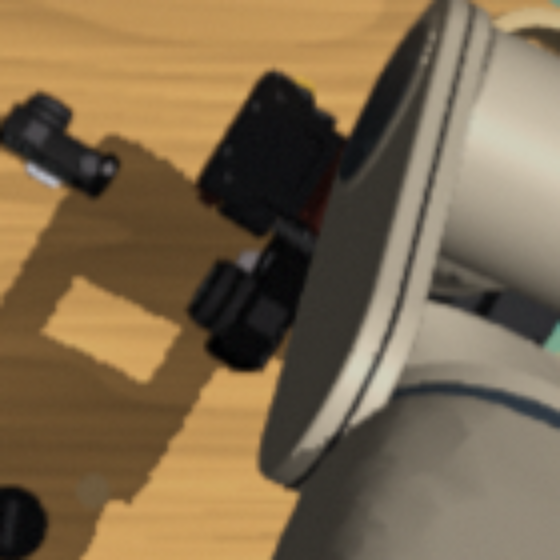

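The gripper stands over the large camera, with the lens visible at about (220,290) in the crop. I'll go down.

Emit:
jog_arm(
  steps=[
    {"dp": [-0.01, 0.018, -0.5], "turn": [0, 0, 0], "claw": 1},
    {"dp": [-0.014, 0.018, -0.95], "turn": [0, 0, 0], "claw": 1},
    {"dp": [-0.014, 0.018, -0.95], "turn": [0, 0, 0], "claw": 1},
  ],
)

```text
t: 1.48
ee_pos: [550.7, -242.2, 63.9]
orientation: [-0.894, 1.622, -1.596]
ft_force: [-1.9, 0.6, 0.1]
width: 87.4
```

Emit:
jog_arm(
  steps=[
    {"dp": [0, 0, -0.25], "turn": [0, 0, 0], "claw": 1},
    {"dp": [0, 0, -0.48], "turn": [0, 0, 0], "claw": 1},
    {"dp": [0, 0, -0.48], "turn": [0, 0, 0], "claw": 1},
  ],
)

```text
t: 1.73
ee_pos: [548.6, -242.1, 23.6]
orientation: [-0.897, 1.627, -1.594]
ft_force: [-0.8, -0.1, 0.8]
width: 87.7
```

Emit:
jog_arm(
  steps=[
    {"dp": [0, 0, 0], "turn": [0, 0, 0], "claw": 0.5},
    {"dp": [0, 0, 0], "turn": [0, 0, 0], "claw": 0.4},
    {"dp": [0, 0, 0], "turn": [0, 0, 0], "claw": 0.3},
    {"dp": [0, 0, 0], "turn": [0, 0, 0], "claw": 0.2},
    {"dp": [0, 0, 0], "turn": [0, 0, 0], "claw": 0},
    {"dp": [0, 0, 0], "turn": [0, 0, 0], "claw": 0},
    {"dp": [0, 0, 0], "turn": [0, 0, 0], "claw": 0},
  ],
)

```text
t: 2.32
ee_pos: [549.3, -242.2, 24.4]
orientation: [-0.896, 1.626, -1.594]
ft_force: [0.6, -1.1, 1.4]
width: 45.7
```

Emit:
jog_arm(
  steps=[
    {"dp": [0, 0, 0], "turn": [0, 0, 0], "claw": 0},
    {"dp": [0, 0, 0], "turn": [0, 0, 0], "claw": 0},
    {"dp": [0, 0, 0.3], "turn": [0, 0, 0], "claw": 0},
    {"dp": [0, 0, 0.7], "turn": [0, 0, 0], "claw": 0},
    {"dp": [0, 0, 1], "turn": [0, 0, 0], "claw": 0},
    {"dp": [0, 0, 1], "turn": [0, 0, 0], "claw": 0},
  ],
)

```text
t: 2.82
ee_pos: [551.8, -243.4, 108.5]
orientation: [-0.892, 1.619, -1.598]
ft_force: [0.1, -0.9, -3.7]
width: 45.6
```

```bash
python3 -c "
from h import *
go((553.7,-247.7,34),57.6); d=grab('side','s2'); d=load('s2'); print(proj(d,[[540,-245,100]]));cv2.imwrite('pics/s2z.png',np.clip(cv2.resize(d['img'][130:230,260:360,::-1],None,fx=6,fy=6,interpolation=2)*2.0,0,255).astype(np.uint8))"
```

```text
t 2.82 pos [ 551.8 -243.4  108.5] jawdir -122.07 yaxis [-0.007  0.009 -1.   ] F [ 0.1 -0.9 -3.7] w 45.6
dp/80 [ 0.024 -0.054 -0.931] turn/pi [-0.0029 -0.0023 -0.0018] deg 0.7 q [-0.44  0.54  1.74  0.01  0.87  1.69]
[[309.54251541 179.79681736]]
```

View pics/s2z.png

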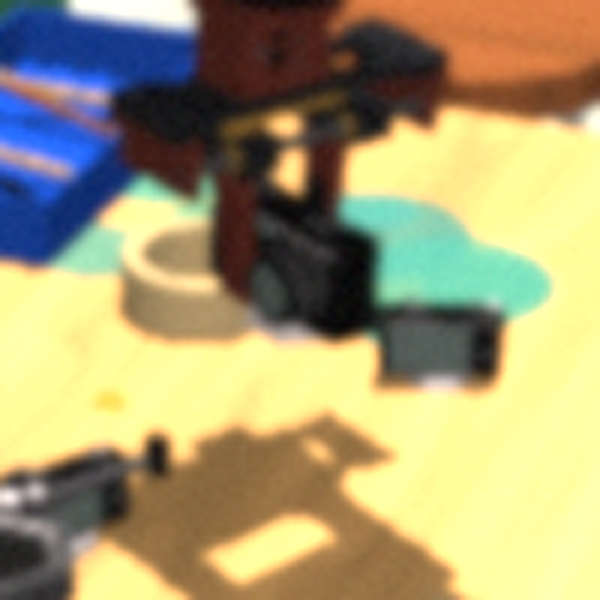

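Emit:
jog_arm(
  steps=[
    {"dp": [0, 0, 0], "turn": [0, 0, 0], "claw": 0},
    {"dp": [0, 0, 0], "turn": [0, 0, 0], "claw": 0},
  ],
)

```text
t: 3.03
ee_pos: [549.6, -242.4, 104.8]
orientation: [-0.895, 1.624, -1.596]
ft_force: [-0.3, 0.4, -3.4]
width: 45.1
```

```bash
python3 -c "
from h import *
go((553.7,-247.7,34),57.6); d=grab('top','t3'); print(ctrl.get_obs()['qvel'].round(3));cv2.imwrite('pics/t3z.png',np.clip(cv2.resize(d['img'][150:260,320:430,::-1],None,fx=5,fy=5,interpolation=2)*2.0,0,255).astype(np.uint8))
d=load('s2');cv2.imwrite('pics/s2y.png',np.clip(cv2.resize(d['img'][155:190,290:335,::-1],None,fx=16,fy=16,interpolation=2)*3.0,0,255).astype(np.uint8))"
```

```text
t 3.03 pos [ 549.6 -242.4  104.8] jawdir -122.07 yaxis [-0.012  0.011 -1.   ] F [-0.3  0.4 -3.4] w 45.1
dp/80 [ 0.051 -0.066 -0.885] turn/pi [-0.0035 -0.0037 -0.0018] deg 1.0 q [-0.44  0.55  1.75  0.01  0.86  1.69]
[ 0.001  0.003 -0.     0.     0.004 -0.001]
```

View pics/t3z.png

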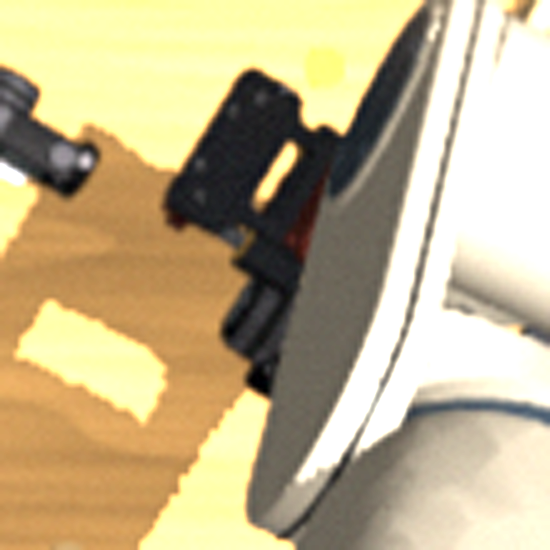

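View pics/s2y.png

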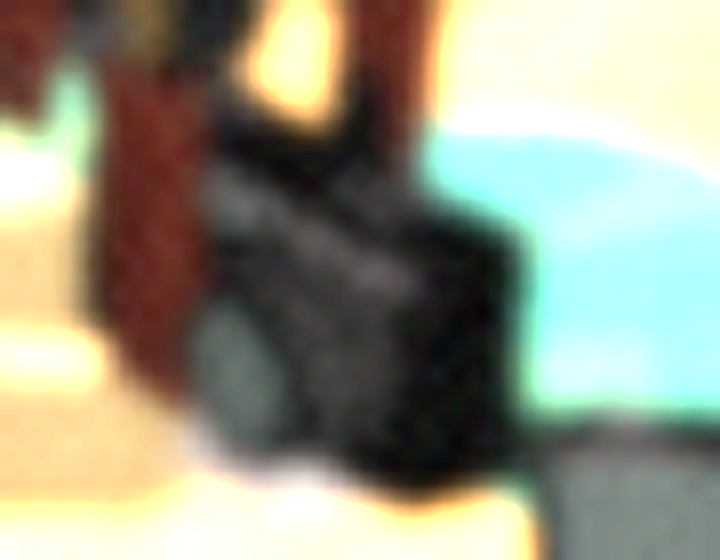

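The grip reads 45 mm where 30 mm was expected: the arm drifted about 7 mm toward the lens, so a pad sits on the lens barrel's side. I'll set the camera back down and re-grip.

Emit:
jog_arm(
  steps=[
    {"dp": [0, 0, -0.3], "turn": [0, 0, 0], "claw": 0},
    {"dp": [0, 0, -0.6], "turn": [0, 0, 0], "claw": 0},
    {"dp": [0, 0, -0.85], "turn": [0, 0, 0], "claw": 0},
    {"dp": [0, 0, -0.85], "turn": [0, 0, 0], "claw": 0},
    {"dp": [0, 0, -0.85], "turn": [0, 0, 0], "claw": 0},
  ],
)

```text
t: 3.5
ee_pos: [547.9, -241.6, 34.6]
orientation: [-0.899, 1.628, -1.592]
ft_force: [-0.4, 0.8, -2.7]
width: 45.4
```

```bash
python3 -c "
from h import *
go((549.3,-242.2,24),57.6)"
```

```text
t 3.5 pos [ 547.9 -241.6   34.6] jawdir -122.07 yaxis [-0.016  0.013 -1.   ] F [-0.4  0.8 -2.7] w 45.4
dp/80 [ 0.017 -0.007 -0.132] turn/pi [-0.0042 -0.0052 -0.0018] deg 1.3 q [-0.44  0.65  1.77  0.01  0.74  1.69]
```

Emit:
jog_arm(
  steps=[
    {"dp": [0.01, 0, -0.06], "turn": [0, 0, 0], "claw": 0},
    {"dp": [0.015, 0, -0.1], "turn": [0, 0, 0], "claw": 0},
    {"dp": [0.015, 0, -0.1], "turn": [0, 0, 0], "claw": 0},
  ],
)

```text
t: 3.75
ee_pos: [549.3, -241.7, 26.6]
orientation: [-0.898, 1.628, -1.593]
ft_force: [-0.3, -0.1, -3.1]
width: 45.1
```

Emit:
jog_arm(
  steps=[
    {"dp": [0.01, 0, 0], "turn": [0, 0, 0], "claw": 0.55},
    {"dp": [0.01, 0, 0], "turn": [0, 0, 0], "claw": 0.8},
    {"dp": [0.01, 0, 0], "turn": [0, 0, 0], "claw": 1},
    {"dp": [0.01, 0, 0], "turn": [0, 0, 0], "claw": 1},
    {"dp": [0.01, 0, 0], "turn": [0, 0, 0], "claw": 1},
  ],
)

```text
t: 4.17
ee_pos: [550.4, -241.8, 27.1]
orientation: [-0.898, 1.627, -1.593]
ft_force: [-0.1, -0.3, -0.3]
width: 71.6
```

Emit:
jog_arm(
  steps=[
    {"dp": [0, 0, 0.5], "turn": [-0.004, -0.005, 0], "claw": 1},
    {"dp": [0, 0, 1], "turn": [-0.004, -0.005, 0], "claw": 1},
    {"dp": [0, 0, 1], "turn": [-0.004, -0.005, 0], "claw": 1},
    {"dp": [0.1, -0.6, 1], "turn": [-0.004, -0.005, 0], "claw": 1},
    {"dp": [0.1, -1, 1], "turn": [-0.004, -0.005, 0], "claw": 1},
    {"dp": [0.1, -1, 1], "turn": [-0.004, -0.005, 0], "claw": 1},
  ],
)

```text
t: 4.67
ee_pos: [559.9, -327.8, 108.5]
orientation: [-0.886, 1.604, -1.615]
ft_force: [-0.1, 0.3, 0.5]
width: 87.8
```

```bash
python3 -c "
from h import *
go((553.7,-247.7,150),57.6)
d=grab('top','t4'); cv2.imwrite('pics/t4z.png',np.clip(cv2.resize(d['img'][150:260,320:430,::-1],None,fx=5,fy=5,interpolation=2)*2.0,0,255).astype(np.uint8))
d=grab('side','s4');cv2.imwrite('pics/s4z.png',np.clip(cv2.resize(d['img'][150:230,270:370,::-1],None,fx=7,fy=7,interpolation=2)*2.0,0,255).astype(np.uint8))"
```

```text
t 4.67 pos [ 559.9 -327.8  108.5] jawdir -122.22 yaxis [ 0.005 -0.004 -1.   ] F [-0.1  0.3  0.5] w 87.8
dp/80 [-0.078  1.001  0.519] turn/pi [ 0.0013  0.0015 -0.001 ] deg 0.4 q [-0.55  0.59  1.65 -0.    0.9   1.59]
```

View pics/t4z.png

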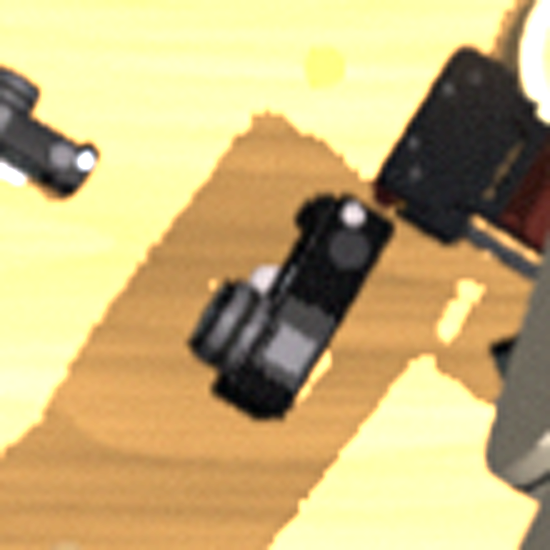

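View pics/s4z.png

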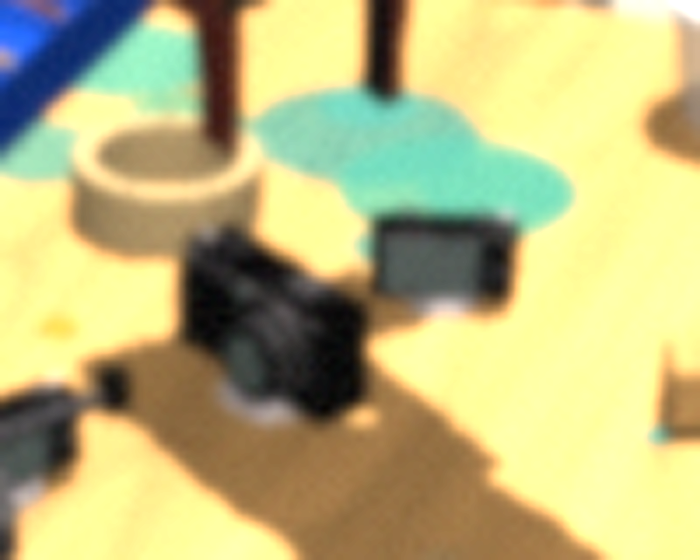

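```bash
sed -e "s/load('top0')/load('t4')/" -e 's/big<75/big<52/' m1.py > m2.py; sed -i 's/range_z/range_z/' m2.py
cat >> m2.py <<'E'
a=np.clip(cv2.cvtColor(big.astype(np.float32),cv2.COLOR_GRAY2BGR)*2.5,0,255).astype(np.uint8)
cv2.polylines(a,[ct.astype(int)],True,(0,255,0),1); cv2.imwrite('pics/m2.png',a)
q=P[180:245,345:405].reshape(-1,3);q=q[(q[:,2]>64)&(q[:,2]<74)];print(cv2.minAreaRect(q[:,:2].astype(np.float32)))
E
python3 m2.py
```

```text
57 slope deg 0.95 back x 77.13 y range -639.9 -528.3 x max 130.4
58 slope deg 2.08 back x 66.98 y range -641.4 -530.0 x max 120.5
59 slope deg 3.11 back x 56.75 y range -642.6 -531.6 x max 110.7
60 slope deg 3.84 back x 46.39 y range -643.8 -532.7 x max 100.9
61 slope deg 4.6 back x 36.02 y range -644.9 -533.6 x max 91.1
62 slope deg 5.17 back x 25.57 y range -645.8 -534.4 x max 81.4
((547.2806396484375, -236.6373291015625), (47.657779693603516, 105.45790100097656), 59.511932373046875)
```

View pics/m2.png

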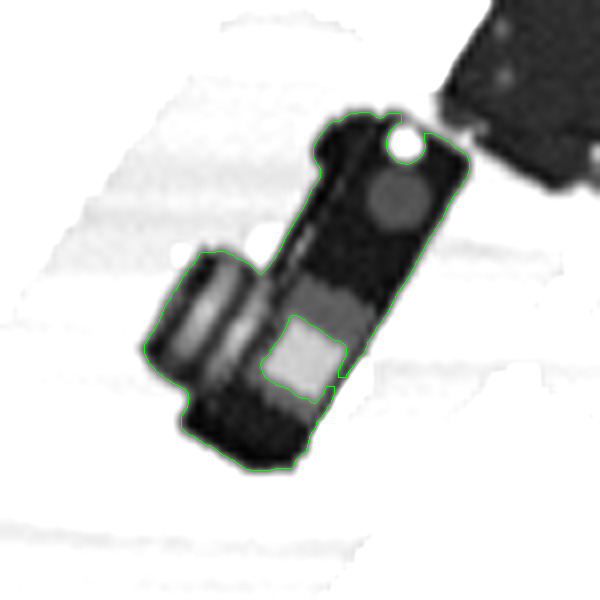

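Emit:
jog_arm(
  steps=[
    {"dp": [-0.03, 0.4, 0], "turn": [0, 0, -0.001], "claw": 1},
    {"dp": [-0.06, 0.85, 0.01], "turn": [0, 0, -0.002], "claw": 1},
    {"dp": [-0.067, 0.97, 0.01], "turn": [0, 0, -0.002], "claw": 1},
    {"dp": [-0.067, 0.97, 0.01], "turn": [0, 0, -0.002], "claw": 1},
    {"dp": [-0.067, 0.97, 0.01], "turn": [0, 0, -0.002], "claw": 1},
  ],
)

```text
t: 5.18
ee_pos: [553.1, -244.6, 108.1]
orientation: [-0.885, 1.612, -1.613]
ft_force: [1.1, -0.0, 0.4]
width: 87.8
```

```bash
python3 -c "
from h import *
go((554.5,-250.2,36),57.4)"
```

```text
t 5.18 pos [ 553.1 -244.6  108.1] jawdir -122.43 yaxis [ 0.001 -0.    -1.   ] F [ 1.1 -0.   0.4] w 87.8
dp/80 [ 0.017 -0.07  -0.902] turn/pi [ 0.0001  0.0003 -0.0009] deg 0.2 q [-0.44  0.54  1.75  0.    0.85  1.7 ]
```

Emit:
jog_arm(
  steps=[
    {"dp": [0.017, -0.07, -0.25], "turn": [0, 0, -0.001], "claw": 1},
    {"dp": [0.017, -0.07, -0.5], "turn": [0, 0, -0.001], "claw": 1},
    {"dp": [0.017, -0.07, -0.5], "turn": [0, 0, -0.001], "claw": 1},
    {"dp": [0.017, -0.07, -0.5], "turn": [0, 0, -0.001], "claw": 1},
  ],
)

```text
t: 5.52
ee_pos: [553.9, -250.7, 67.4]
orientation: [-0.884, 1.616, -1.615]
ft_force: [0.2, -0.0, -0.4]
width: 88.1
```

```bash
python3 -c "
from h import *
go((554.5,-250.2,35),57.4)"
```

```text
t 5.52 pos [ 553.9 -250.7   67.4] jawdir -122.65 yaxis [-0.001  0.001 -1.   ] F [ 0.2 -0.  -0.4] w 88.1
dp/80 [ 0.008  0.006 -0.405] turn/pi [-0.0002 -0.0003  0.0003] deg 0.1 q [-0.44  0.61  1.75  0.    0.78  1.7 ]
```

Accurate now. Down the rest of the way, then close.

Emit:
jog_arm(
  steps=[
    {"dp": [0.005, 0.0, -0.2], "turn": [0, 0, 0], "claw": 1},
    {"dp": [0.008, 0.0, -0.4], "turn": [0, 0, 0], "claw": 1},
    {"dp": [0.008, 0.0, -0.4], "turn": [0, 0, 0], "claw": 1},
    {"dp": [0.008, 0.0, -0.4], "turn": [0, 0, 0], "claw": 1},
  ],
)

```text
t: 5.85
ee_pos: [554.6, -251.1, 35.8]
orientation: [-0.884, 1.617, -1.615]
ft_force: [0.8, -0.5, 0.5]
width: 87.6
```

Emit:
jog_arm(
  steps=[
    {"dp": [0, 0, 0], "turn": [0, 0, 0], "claw": 0.6},
    {"dp": [0, 0, 0], "turn": [0, 0, 0], "claw": 0.5},
    {"dp": [0, 0, 0], "turn": [0, 0, 0], "claw": 0.4},
    {"dp": [0, 0, 0], "turn": [0, 0, 0], "claw": 0.3},
    {"dp": [0, 0, 0], "turn": [0, 0, 0], "claw": 0.2},
    {"dp": [0, 0, 0], "turn": [0, 0, 0], "claw": 0.1},
    {"dp": [0, 0, 0], "turn": [0, 0, 0], "claw": 0},
    {"dp": [0, 0, 0], "turn": [0, 0, 0], "claw": 0},
    {"dp": [0, 0, 0], "turn": [0, 0, 0], "claw": 0},
  ],
)

```text
t: 6.6
ee_pos: [554.5, -251.3, 35.9]
orientation: [-0.885, 1.616, -1.615]
ft_force: [-1.6, -2.8, 1.9]
width: 31.7
```

```bash
python3 -c "
from h import *
go((554.5,-250.2,35),57.4)"
```

```text
t 6.6 pos [ 554.5 -251.3   35.9] jawdir -122.65 yaxis [-0.001  0.    -1.   ] F [-1.6 -2.8  1.9] w 31.7
dp/80 [ 0.     0.014 -0.011] turn/pi [-0.0001 -0.0004  0.0003] deg 0.1 q [-0.44  0.66  1.76 -0.    0.73  1.7 ]
```

Emit:
jog_arm(
  steps=[
    {"dp": [0, 0, 0], "turn": [0, 0, 0], "claw": 0},
    {"dp": [0, 0, 0], "turn": [0, 0, 0], "claw": 0},
    {"dp": [0, 0, 0.3], "turn": [0, 0, 0], "claw": 0},
    {"dp": [0, 0, 0.7], "turn": [0, 0, 0], "claw": 0},
    {"dp": [0, 0, 1], "turn": [0, 0, 0], "claw": 0},
    {"dp": [0, 0, 1], "turn": [0, 0, 0], "claw": 0},
    {"dp": [0, 0, 1], "turn": [0, 0, 0], "claw": 0},
  ],
)

```text
t: 7.18
ee_pos: [555.0, -251.5, 116.6]
orientation: [-0.883, 1.614, -1.616]
ft_force: [-0.1, 0.0, -4.4]
width: 30.3
```

Emit:
jog_arm(
  steps=[
    {"dp": [0, 0.1, 0.4], "turn": [0, 0, 0.02], "claw": 0},
    {"dp": [0, 0.3, 0.8], "turn": [0, 0, 0.05], "claw": 0},
    {"dp": [0, 0.6, 1], "turn": [0, 0, 0.08], "claw": 0},
    {"dp": [0.0, 1, 1], "turn": [0, 0, 0.1], "claw": 0},
    {"dp": [0.0, 1, 1], "turn": [0, 0, 0.12], "claw": 0},
    {"dp": [0.0, 1, 1], "turn": [0, 0, 0.12], "claw": 0},
  ],
)

```text
t: 7.68
ee_pos: [553.9, -169.7, 194.8]
orientation: [-1.115, 1.349, -1.345]
ft_force: [-0.1, -0.9, -3.4]
width: 29.7
```

```bash
python3 -c "
from h import *
go((554.5,65,200),87)"
```

```text
t 7.68 pos [ 553.9 -169.7  194.8] jawdir -100.79 yaxis [-0.002  0.001 -1.   ] F [-0.1 -0.9 -3.4] w 29.7
dp/80 [0.008 2.934 0.065] turn/pi [-0.0002 -0.0007  0.0433] deg 7.8 q [-0.32  0.39  1.75  0.    1.    1.44]
```

Emit:
jog_arm(
  steps=[
    {"dp": [0, 0.4, 0.1], "turn": [0, 0, 0.03], "claw": 0},
    {"dp": [0, 0.9, 0.2], "turn": [0, 0, 0.06], "claw": 0},
    {"dp": [0, 0.98, 0.2], "turn": [0, 0, 0.06], "claw": 0},
    {"dp": [0.0, 0.98, 0.2], "turn": [0, 0, 0.06], "claw": 0},
  ],
)

```text
t: 8.02
ee_pos: [553.3, -89.8, 209.4]
orientation: [-1.212, 1.213, -1.206]
ft_force: [0.2, -0.5, -3.3]
width: 29.8
```

Emit:
jog_arm(
  steps=[
    {"dp": [0, 0.4, 0], "turn": [0, 0, 0], "claw": 0},
    {"dp": [0, 0.9, 0], "turn": [0, 0, 0], "claw": 0},
    {"dp": [0, 0.98, 0], "turn": [0, 0, 0], "claw": 0},
    {"dp": [0, 0.98, 0], "turn": [0, 0, 0], "claw": 0},
    {"dp": [0, 0.98, 0], "turn": [0, 0, 0], "claw": 0},
  ],
)

```text
t: 8.43
ee_pos: [553.1, -12.4, 208.5]
orientation: [-1.213, 1.214, -1.207]
ft_force: [0.9, 0.4, -4.3]
width: 30.2
```

```bash
python3 -c "
from h import *
go((554.5,65,200),90)
d=grab('side','s5');p=proj(d,[[560,0,190]])[0];print(p);x,y=int(p[0])-25,int(p[1])-20
cv2.imwrite('pics/s5z.png',np.clip(cv2.resize(d['img'][y:y+45,x:x+55,::-1],None,fx=13,fy=13,interpolation=2)*2.5,0,255).astype(np.uint8))
d=grab('top','t5');p=proj(d,[[560,0,190]])[0];print(p);x,y=int(p[0])-50,int(p[1])-50
cv2.imwrite('pics/t5z.png',np.clip(cv2.resize(d['img'][y:y+100,x:x+100,::-1],None,fx=6,fy=6,interpolation=2)*2.0,0,255).astype(np.uint8))
"
```

```text
t 8.43 pos [553.1 -12.4 208.5] jawdir -90.02 yaxis [-0.006  0.    -1.   ] F [ 0.9  0.4 -4.3] w 30.2
dp/80 [ 0.017  0.967 -0.106] turn/pi [-0.0001 -0.0018  0.0001] deg 0.3 q [-0.04  0.34  1.8  -0.    1.01  1.53]
[272.02425313 186.79455653]
[275.15351618 197.01578455]
```

View pics/s5z.png

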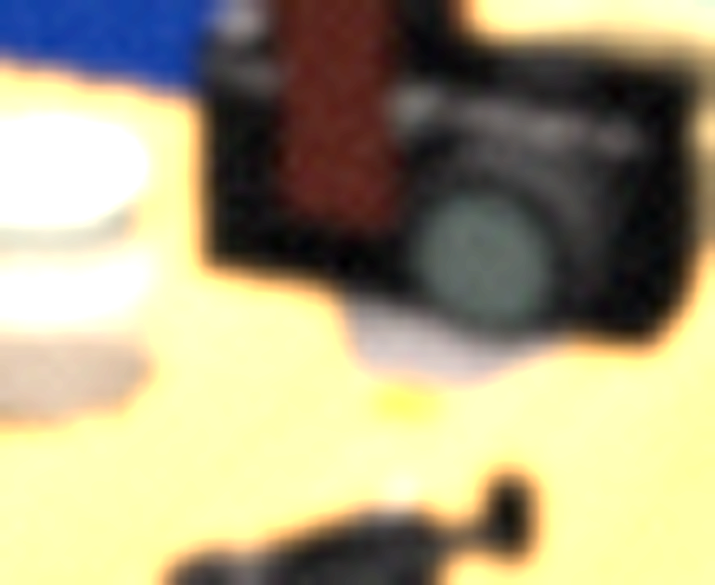

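View pics/t5z.png

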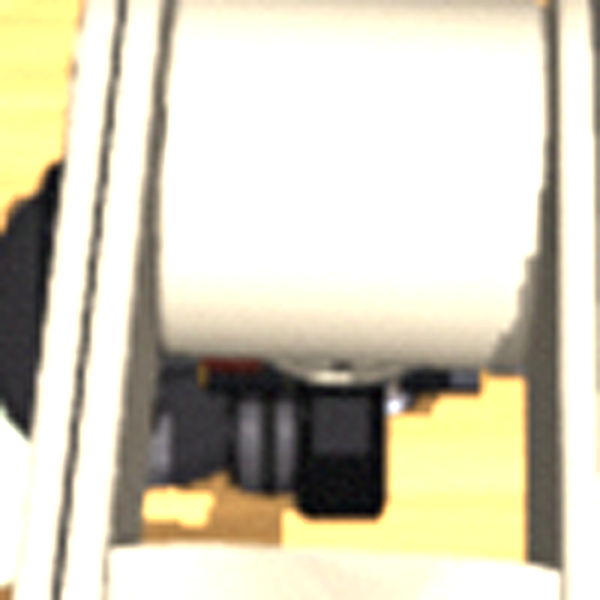

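Run:
```python
from h import *
d=load('s5');z=172.3
im=d['img'];x0,y0=247,166
# silhouette bottom: per column last pixel of low-saturation plate
hsv=cv2.cvtColor(im,cv2.COLOR_RGB2HSV)
print(hsv[186:198,270:294,1]); print(im[186:198,270:294].max(2))
for p in[(274.3,193.8),(283.0,194.9),(273.,189.5)]: print(p,onplane(d,p,z)[0].round(1),onplane(d,p,z+11)[0].round(1))
O=np.array([539,-12.4])
for dl in(-20,-10,0,10,20):
    print(dl,[proj(d,[[O[0]+26.56*np.cos(np.radians(90+dl+30+60*k)),O[1]+26.56*np.sin(np.radians(90+dl+30+60*k)),z]])[0].round(1).tolist() for k in(-2,-1,0,1)])
```

```text
[[102 139  46 128  36  64   0   0  28  26  20  24  24  23  24  23  24  25
   22  12  18  15  30  20]
 [142 137 123  64  23  26  32  64  20  22  21  25  24  24  23  18  24  19
   22  11  16  17  32  20]
 [139 135 131  92  28  23  14  18  15  23  25  26  19  25  24  24  24  38
    9  26  18  30  55  51]
 [140 137 125  87  35  22  18  15  16  18  17   8  21  31  25  30  25  42
   19  28  43   0  28 109]
 [136 135 128  91  37  16  16  22  18  20  11   7  14  15  21  15  30  18
   12  14  28  64  59  57]
 [136 136 129  97  47  27  23  20  21  18  24  18  11  12   7  14  15  15
   22  51  81 121 127 132]
 [138 135 129 108  59  24  19  21  16  22  19  21  15  25  18  24  28  30
   43  73 100 132 143 145]
 [137 137 134 114  75  39  28  29  29  21  24  21  25  20  23  27  41  58
   78  99 117 132 139 140]
 [139 137 134 125  98  75  68  63  59  45  36  30  28  32  40  60  80  95
  106 118 128 134 140 140]
 [138 137 136 133 121 117 121 122 115 102  85  74  66  69  81  98 114 123
  126 133 136 140 138 139]
 [139 140 138 137 137 144 157 165 161 150 136 119 111 110 115 124 128 133
  136 137 138 13
[... 1131 characters left out ...]
8 159 158 156 152 146 145 141 136 133 135 135 137 144 152 159 161
  161 162 161 163 164 165]
 [157 159 161 161 159 155 152 152 153 150 150 154 157 160 162 165 166 163
  161 161 163 164 166 166]]
(274.3, 193.8) [551.1   5.  172.3] [542.7  23.3 183.3]
(283.0, 194.9) [526.3   1.6 172.3] [518.3  19.9 183.3]
(273.0, 189.5) [564.9 -16.5 172.3] [556.2   2.1 183.3]
-20 [[274.0, 188.8], [271.7, 193.2], [278.5, 196.3], [287.8, 194.9]]
-10 [[273.0, 189.4], [272.2, 193.9], [280.2, 196.4], [288.8, 194.3]]
0 [[272.2, 190.1], [273.1, 194.6], [281.9, 196.4], [289.6, 193.6]]
10 [[271.6, 190.8], [274.2, 195.2], [283.5, 196.2], [290.1, 192.8]]
20 [[271.4, 191.6], [275.5, 195.7], [285.1, 195.9], [290.3, 192.0]]
```

Run:
```python
from h import *
for tag,box in(('side0',(245,205,290,235)),('top0',(225,175,272,215))):
    d=load(tag);x0,y0,x1,y1=box;g=d['img'].max(2).astype(np.float32)
    b=cv2.resize(g[y0:y1,x0:x1],None,fx=8,fy=8,interpolation=cv2.INTER_CUBIC)
    print(tag,np.percentile(b,[1,10,50,90]))
    for th in((14,18,22,26) if tag=='side0' else (30,40,50)):
        m=(b<th).astype(np.uint8);n,l,s,c=cv2.connectedComponentsWithStats(m)
        for i in range(1,n):
            if s[i,4]>1500:
                p=(c[i]+.5)/8-.5+[x0,y0]; ct=max(cv2.findContours((l==i).astype(np.uint8),0,1)[0],key=cv2.contourArea)[:,0]
                w=onplane(d,(ct+.5)/8-.5+[x0,y0],112)[:,:2]
                hull=cv2.convexHull(w.astype(np.float32)); M=cv2.moments(hull)
                print(th,p.round(1),'cent',onplane(d,p,112)[0,:2].round(1),'hull',round(M['m10']/M['m00'],1),round(M['m01']/M['m00'],1),'area',M['m00'],w.min(0).round(1),w.max(0).round(1))
# base circle from side: depth
d=load('side0');P=cloud(d);m=(P[...,2]>10)&(P[...,2]<25)&(np.hypot(P[...,0]-573,P[...,1]-65)<90)
q=P[m][:,:2];print('side base',cv2.minEnclosingCircle(q.astype(np.float32)),np.median(P[m][:,2]))
# outer head: highest-level pts side
m=(P[...,2]>108)&(P[...,2]<116)&(np.hypot(P[...,0]-573,P[...,1]-65)<45);q=P[m];print(len(q),q.min(0),q.max(0),q.mean(0))
print('true pocket area',47.2**2*.866)
```

```text
side0 [ 15.62119202  23.94074497  85.39499664 155.86168365]
18 [259.5 222. ] cent [568.4  67.9] hull 568.2 67.8 area 637.2354016738245 [551.9  54.1] [583.9  80.5]
22 [259.6 222. ] cent [568.2  67.9] hull 568.4 67.9 area 859.4055453942856 [550.4  52.7] [586.1  82.9]
26 [259.6 222.1] cent [568.1  68.3] hull 568.3 68.4 area 1039.5112434368348 [549.1  51.5] [588.   85.8]
26 [259.8 231.1] cent [548.  108.5] hull 549.5 105.5 area 1629.1384985330515 [527.   78.6] [580.7 129. ]
top0 [14.84946734 18.33124599 54.75952339 81.72365189]
30 [246.4 195.2] cent [571.6  64. ] hull 571.8 64.2 area 1613.8969569382025 [547.3  42.6] [596.1  86. ]
30 [267.1 202.3] cent [556.   18.1] hull 556.1 18.2 area 140.90759078593692 [548.1   8.6] [562.7  29.3]
30 [241.2 211.1] cent [536.4  75.2] hull 538.0 76.9 area 365.1655094703892 [529.   54.1] [552.1 101.2]
40 [246.3 195.2] cent [571.6  64.2] hull 571.8 64.3 area 1695.2905321827857 [547.  42.] [596.6  86.6]
40 [237.  206.5] cent [546.5  84.5] hull 551.2 83.9 area 1201.0978309559869 [529.   53.3] [584.3 102.9]
40 [267.  202.2] cent [556.3  18.4] hull 556.5 18.4 area 214.06859690666897 [547.    8.6] [564.   30.7]
50 [231.2 181.7] cent [601.4  97.9] hull 599.6 96.1 area 611.5016071482096 [576.4  72.9] [617.5 112.6]
50 [264.5 179. ] cent [607.8  24.3] hull 606.8 26.1 area 403.27331006748136 [590.1   8.8] [617.7  49.9]
50 [246.3 195.2] cent [571.6  64.2] hull 571.8 64.3 area 1774.3338070629397 [546.4  41.7] [597.2  87.1]
50 [236.1 205.5] cent [548.7  86.5] hull 552.2 84.3 area 1404.2915076476056 [529.   52.5] [585.9 104.7]
50 [266.7 202. ] cent [556.8  19. ] hull 557.0 19.2 area 285.8901839867176 [546.1   8.6] [565.1  31.8]
side base ((567.6500854492188, 67.40480041503906), 70.33648681640625) 18.66538203693858
205 [531.12777448  22.15668348 108.34492833] [608.13923633 100.87534867 115.92424944] [568.2553443   66.15363222 112.52809186]
true pocket area 1929.30944
```

Emit:
jog_arm(
  steps=[
    {"dp": [0.15, 0.3, 0], "turn": [0, 0, -0.01], "claw": 0},
    {"dp": [0.25, 0.6, 0], "turn": [0, 0, -0.02], "claw": 0},
    {"dp": [0.35, 0.85, -0.1], "turn": [0, -0.0018, -0.028], "claw": 0},
    {"dp": [0.4, 0.95, -0.3], "turn": [0, -0.0018, -0.028], "claw": 0},
    {"dp": [0.4, 0.95, -0.45], "turn": [0, -0.0018, -0.028], "claw": 0},
    {"dp": [0.4, 0.95, -0.45], "turn": [0, -0.0018, -0.028], "claw": 0},
    {"dp": [0.4, 0.95, -0.45], "turn": [0, -0.0018, -0.028], "claw": 0},
  ],
)

```text
t: 9.12
ee_pos: [584.3, 61.5, 171.8]
orientation: [-1.167, 1.277, -1.275]
ft_force: [-0.5, 0.7, -3.0]
width: 30.0
```

```bash
cat > rel.py <<'E'
import sys
from h import *
tag=sys.argv[1]
go((585,64.4,158),85)
o=ctrl.get_obs()
d=grab('side','s'+tag);p=proj(d,[[575,60,130]])[0];print(p)
x,y=int(p[0])-28,int(p[1])-22
cv2.imwrite(f'pics/s{tag}z.png',np.clip(cv2.resize(d['img'][y:y+45,x:x+55,::-1],None,fx=13,fy=13,interpolation=2)*2.5,0,255).astype(np.uint8))
print('crop',x,y)
d=grab('top','t'+tag);p=proj(d,[[570,65,130]])[0];x,y=int(p[0])-40,int(p[1])-40;print('crop top',x,y)
cv2.imwrite(f'pics/t{tag}z.png',np.clip(cv2.resize(d['img'][y:y+80,x:x+80,::-1],None,fx=7,fy=7,interpolation=2)*2.0,0,255).astype(np.uint8))
E
python3 rel.py 6
```

```text
t 9.12 pos [584.3  61.5 171.8] jawdir -95.21 yaxis [-0.002 -0.    -1.   ] F [-0.5  0.7 -3. ] w 30.0
dp/80 [ 0.009  0.036 -0.172] turn/pi [ 0.     -0.0007  0.0012] deg 0.2 q [0.08 0.43 1.75 0.   0.96 1.75]
[258.40440467 214.5823505 ]
crop 230 192
crop top 205 155
```

View pics/s6z.png

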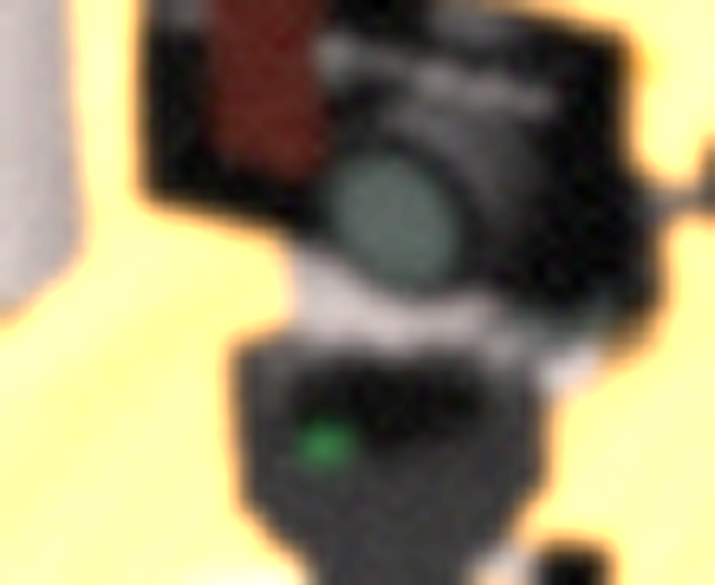

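View pics/t6z.png

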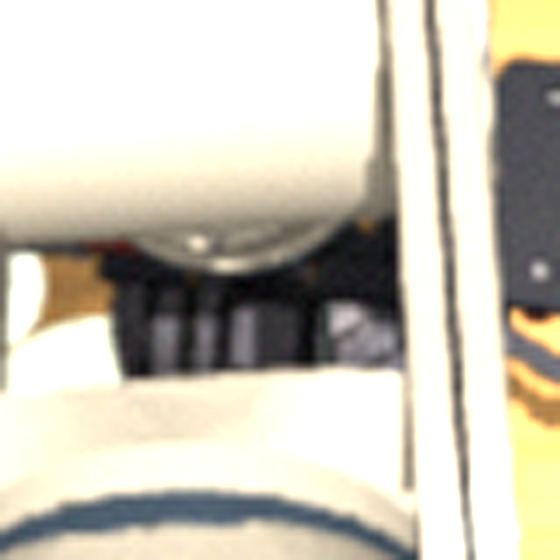

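Run:
```python
from h import *
d=load('t5');g=d['img'].max(2).astype(int)
print(g[224:228,268:296]); print(g[226:238,276:286])
for p in [(274,226),(288.7,226),(281,232.7)]: print(p,onplane(d,p,241.6)[0].round(1),onplane(d,p,183.6)[0].round(1))
P=cloud(d);print(P[222:232,274:290,2].round(0)[::2,::2])
d=load('side0')
for dc in(259.6,260.3):
  for r in(222,222.7,223.3): print(dc,r,onplane(d,(dc,r),112)[0].round(1))
```

```text
[[ 31  20  22  39  47  37  21   6  12  12   8  10  12   8  10   8   8  10
   12   7  18  92 169 190 190 189 189 189]
 [ 29  18  21  39  45  32  14  11  10   9  11   9   8   9  11  11   9  10
   10   8  19  91 169 190 189 189 188 190]
 [ 27  19  16  33  40  25  11   6   8  12   9  10   9   7   8   9   9  10
    8   5  18  91 169 190 190 191 190 190]
 [ 23  14  15  30  32  21  11   8   9   8   7  10  12  10  12   8   8   9
    9   9  17  93 170 190 190 190 190 190]]
[[  8  12   9  10   9   7   8   9   9  10]
 [  9   8   7  10  12  10  12   8   8   9]
 [  7   9  10   9   8   9  11  11   9   8]
 [  7   9   8  12   9  10  11  10   7  10]
 [  8   9   6  10  13  10   7  11  11  11]
 [  6   9   9   6   8   8   9   6   6   8]
 [ 16   9  14  11  12  14  12  14  12  14]
 [ 87  70  73  73  70  72  73  73  73  71]
 [159 155 153 157 155 155 156 154 155 156]
 [184 185 185 185 185 186 186 187 186 187]
 [188 188 188 187 190 188 189 187 188 189]
 [187 186 188 188 188 189 189 189 188 189]]
(274, 226) [498.9   1.6 241.6] [501.2   2.1 183.6]
(288.7, 226) [499.  -26.6 241.6] [501.3 -27.9 183.6]
(281, 232.7) [486.1 -11.9 241.6] [487.6 -12.2 183.6]
[[241. 240. 241. 241. 242. 241. 243. 242.]
 [236. 242. 239. 242. 242. 239. 239. 240.]
 [238. 239. 239. 239. 239. 241. 240. 239.]
 [241. 241. 243. 241. 240. 240. 238. 242.]
 [238. 240. 242. 237. 241. 239. 239. 240.]]
259.6 222 [568.3  67.7 112. ]
259.6 222.7 [566.7  70.9 112. ]
259.6 223.3 [565.4  73.7 112. ]
260.3 222 [566.5  66.9 112. ]
260.3 222.7 [564.9  70.2 112. ]
260.3 223.3 [563.6  73.  112. ]
```

Emit:
jog_arm(
  steps=[
    {"dp": [0.015, 0.01, -0.1], "turn": [0, 0, 0.002], "claw": 0},
    {"dp": [0.028, 0.02, -0.2], "turn": [0, 0, 0.003], "claw": 0},
    {"dp": [0.028, 0.02, -0.25], "turn": [0, 0, 0.003], "claw": 0},
    {"dp": [0.028, 0.02, -0.25], "turn": [0, 0, 0.003], "claw": 0},
  ],
)

```text
t: 9.55
ee_pos: [586.7, 63.1, 151.9]
orientation: [-1.17, 1.27, -1.268]
ft_force: [-0.2, -0.2, -3.5]
width: 30.0
```

```bash
sed -i 's/^go(.*/go((586.6,63.1,147),85.3)/' rel.py; python3 rel.py 7
```

```text
t 9.55 pos [586.7  63.1 151.9] jawdir -94.69 yaxis [-0.001  0.    -1.   ] F [-0.2 -0.2 -3.5] w 30.0
dp/80 [-0.002 -0.    -0.061] turn/pi [-0.0001 -0.0004 -0.0001] deg 0.1 q [0.09 0.46 1.76 0.   0.92 1.74]
[258.40440467 214.5823505 ]
crop 230 192
crop top 205 155
```

View pics/s7z.png

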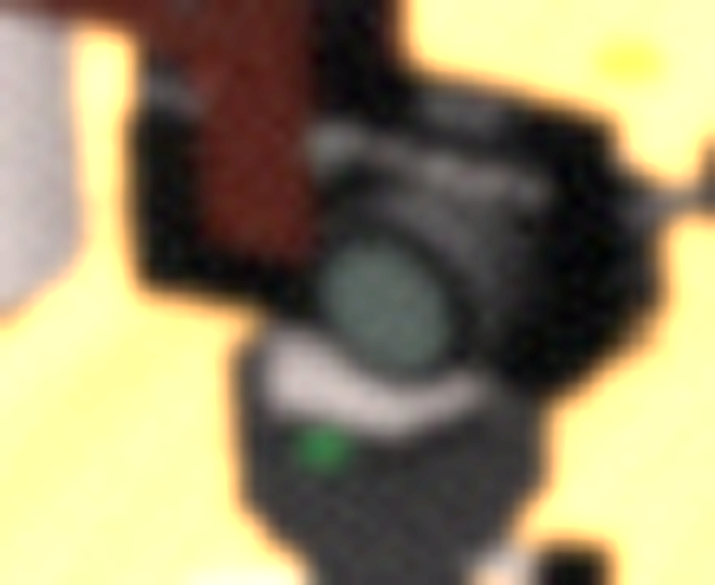

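Run:
```python
from h import *
d=load('s7');im=d['img'];print(im[214:230,246:272].max(2))
O=np.array([572,64.3])
for z in(116.0,):
  for a in(75,80,85,90,95):
    print(a,[proj(d,[[O[0]+26.56*np.cos(np.radians(a+30+60*k)),O[1]+26.56*np.sin(np.radians(a+30+60*k)),z]])[0].round(1).tolist() for k in(-2,-1,0,1)])
print('pocket rim z112, 50.2AF', [proj(d,[[O[0]+28.98*np.cos(np.radians(90+30+60*k)),O[1]+28.98*np.sin(np.radians(90+30+60*k)),112]])[0].round(1).tolist() for k in range(-2,4)])
print('green pred',proj(d,[[572,93,112]]))
```

```text
[[ 31  22  17  14   6   7  11   9  19  31  38  41  41  41  42  40  35  30
   18  17  21  22  19  18  13  10]
 [ 71  63  52  38  22  11   8  11  18  30  38  41  41  40  41  38  39  33
   20  13  17  20  19  15  11   8]
 [114 106  89  66  42  26  18  17  19  27  37  39  40  42  41  41  38  34
   22  15  13  22  16  12  10   8]
 [135 121  99  70  49  43  41  38  31  29  33  38  42  42  40  42  39  35
   25  13  15  17  15   8   6   5]
 [136 111  78  56  50  56  60  58  51  42  35  35  38  38  40  40  39  34
   21  15  14  15  12   7   8   5]
 [131  96  58  40  47  64  73  72  68  59  47  36  36  36  37  39  35  27
   19  13  18  13   9   8   4   4]
 [132  92  49  36  50  70  79  80  78  73  64  51  40  35  34  31  29  26
   28  32  26  22  13   6   6   5]
 [135  94  49  34  50  70  82  83  83  82  77  71  61  52  44  42  40  42
   49  51  43  32  21  14  10  11]
 [135  96  50  34  45  64  75  79  79  83  84  82  74  72  65  62  61  62
   60  57  46  35  27  21  17  22]
 [138 100  55  30  36  50  55  63  68  71  77  78  80  78  74  69  66  60
   55  44  35  29  26  24  24  36]
 [138 103 
[... 446 characters left out ...]
5  24  25  26  29  28  25  22  20  20  21  21  22  23
   23  23  23  24  23  24  30  53]
 [151 127  77  37  27  24  23  26  24  21  23  24  22  24  23  22  22  22
   25  23  23  25  24  28  39  69]]
75 [[251.7, 216.8], [249.7, 221.8], [257.0, 225.0], [266.2, 223.0]]
80 [[251.1, 217.2], [250.0, 222.2], [257.9, 225.1], [266.8, 222.7]]
85 [[250.7, 217.5], [250.4, 222.6], [258.7, 225.1], [267.2, 222.3]]
90 [[250.3, 217.9], [250.8, 223.0], [259.6, 225.0], [267.6, 221.9]]
95 [[249.9, 218.3], [251.3, 223.3], [260.4, 224.9], [267.9, 221.5]]
pocket rim z112, 50.2AF [[249.6, 219.0], [250.1, 224.5], [259.7, 226.7], [268.4, 223.3], [267.5, 217.8], [258.2, 215.7]]
green pred [[254.29751744 226.28670305]]
```

The side view (s7) shows the plate's left corner at (250.3,222.8) and its bottom corner at (259.5,224.9). Both agree with the predicted seat pose to 0.5 px, with δ about +5.5°. I'll lower it gently.

Emit:
jog_arm(
  steps=[
    {"dp": [0, 0, -0.02], "turn": [0, 0, 0], "claw": 0},
    {"dp": [0, 0, -0.04], "turn": [0, 0, 0], "claw": 0},
    {"dp": [0, 0, -0.06], "turn": [0, 0, 0], "claw": 0},
    {"dp": [0, 0, -0.06], "turn": [0, 0, 0], "claw": 0},
  ],
)

```text
t: 9.98
ee_pos: [587.2, 63.4, 147.8]
orientation: [-1.17, 1.269, -1.269]
ft_force: [-0.7, -0.1, -2.5]
width: 29.9
```

Emit:
jog_arm(
  steps=[
    {"dp": [0, 0, -0.02], "turn": [0, 0, 0], "claw": 0},
    {"dp": [0, 0, -0.04], "turn": [0, 0, 0], "claw": 0},
    {"dp": [0, 0, -0.04], "turn": [0, 0, 0], "claw": 0},
  ],
)

```text
t: 10.23
ee_pos: [587.5, 63.3, 146.2]
orientation: [-1.169, 1.269, -1.269]
ft_force: [-4.5, -0.2, 8.8]
width: 29.9
```

```bash
python3 -c "
from h import *
go((586.6,63.1,138),85.3);print(ctrl.get_obs()['moment'])"
```

```text
t 10.23 pos [587.5  63.3 146.2] jawdir -94.67 yaxis [ 0.  0. -1.] F [-4.5 -0.2  8.8] w 29.9
dp/80 [-0.011 -0.003 -0.102] turn/pi [-0.0001  0.0001 -0.0002] deg 0.0 q [0.09 0.47 1.76 0.   0.91 1.74]
[-0.02683168  0.8367387   0.01284521]
```

Emit:
jog_arm(
  steps=[
    {"dp": [-0.01, 0, -0.01], "turn": [0, 0, 0], "claw": 0},
    {"dp": [-0.015, 0, -0.02], "turn": [0, 0, 0], "claw": 0},
    {"dp": [-0.015, 0.005, -0.025], "turn": [0, 0, 0.005], "claw": 0},
    {"dp": [-0.015, 0, -0.025], "turn": [0, 0, 0.01], "claw": 0},
    {"dp": [-0.015, -0.005, -0.025], "turn": [0, 0, 0.005], "claw": 0},
    {"dp": [-0.015, 0, -0.025], "turn": [0, 0, 0], "claw": 0},
  ],
)

```text
t: 10.73
ee_pos: [586.2, 63.3, 144.0]
orientation: [-1.168, 1.27, -1.27]
ft_force: [-0.2, -0.1, -2.5]
width: 29.7
```

```bash
python3 -c "
from h import *
go((586.6,63.1,138),85.3);print(ctrl.get_obs()['moment'])"
```

```text
t 10.73 pos [586.2  63.3 144. ] jawdir -94.77 yaxis [ 0.  0. -1.] F [-0.2 -0.1 -2.5] w 29.7
dp/80 [ 0.006 -0.002 -0.075] turn/pi [-0.0001  0.0001  0.0004] deg 0.1 q [0.09 0.47 1.76 0.   0.9  1.74]
[ 0.02153993 -0.03527979 -0.01360727]
```

It has entered the pocket with no resistance, so I'll keep going down.

Emit:
jog_arm(
  steps=[
    {"dp": [0, 0, -0.015], "turn": [0, 0, 0], "claw": 0},
    {"dp": [0, 0, -0.03], "turn": [0, 0, 0], "claw": 0},
    {"dp": [0, 0, -0.045], "turn": [0, 0, 0], "claw": 0},
    {"dp": [0, 0, -0.045], "turn": [0, 0, 0], "claw": 0},
  ],
)

```text
t: 11.07
ee_pos: [585.8, 63.3, 139.7]
orientation: [-1.169, 1.271, -1.27]
ft_force: [-0.7, -0.2, -3.6]
width: 29.6
```

Emit:
jog_arm(
  steps=[
    {"dp": [0, 0, -0.02], "turn": [0, 0, 0], "claw": 0},
    {"dp": [0, 0, -0.04], "turn": [0, 0, 0], "claw": 0},
    {"dp": [0, 0, -0.05], "turn": [0, 0, 0], "claw": 0},
    {"dp": [0, 0, -0.05], "turn": [0, 0, 0], "claw": 0},
  ],
)

```text
t: 11.4
ee_pos: [586.4, 63.3, 137.6]
orientation: [-1.169, 1.27, -1.27]
ft_force: [-5.1, -0.3, 13.6]
width: 29.7
```

```bash
python3 -c "
from h import *
go((586.6,63.1,138),85.3);print(ctrl.get_obs()['moment'])"
```

```text
t 11.4 pos [586.4  63.3 137.6] jawdir -94.74 yaxis [ 0.  0. -1.] F [-5.1 -0.3 13.6] w 29.7
dp/80 [ 0.003 -0.002  0.005] turn/pi [-0.      0.0001  0.0002] deg 0.0 q [ 0.09  0.48  1.77 -0.    0.89  1.74]
[-0.06374058  1.07119616  0.151599  ]
```

The foot is at about 101.7 mm, which is the pocket floor, with firm support of 13.6 N. I'll release and rise.

Emit:
jog_arm(
  steps=[
    {"dp": [0, 0, 0], "turn": [0, 0, 0], "claw": 0.5},
    {"dp": [0, 0, 0], "turn": [0, 0, 0], "claw": 0.6},
    {"dp": [0, 0, 0], "turn": [0, 0, 0], "claw": 0.7},
    {"dp": [0, 0, 0], "turn": [0, 0, 0], "claw": 0.8},
    {"dp": [0, 0, 0], "turn": [0, 0, 0], "claw": 0.8},
    {"dp": [0, 0, 0.3], "turn": [0, 0, 0], "claw": 0.8},
    {"dp": [0, 0, 0.7], "turn": [0, 0, 0], "claw": 0.8},
    {"dp": [0, 0, 1], "turn": [0, 0, 0], "claw": 0.8},
    {"dp": [0, 0, 1], "turn": [0, 0, 0], "claw": 0.8},
  ],
)

```text
t: 12.15
ee_pos: [589.3, 63.5, 222.5]
orientation: [-1.162, 1.264, -1.273]
ft_force: [0.8, 1.1, 0.0]
width: 70.3
```

Emit:
jog_arm(
  steps=[
    {"dp": [-0.3, -0.4, 0], "turn": [0, 0, 0], "claw": 0.5},
    {"dp": [-0.7, -0.9, 0], "turn": [0, 0, 0], "claw": 0.2},
    {"dp": [-1, -1, 0], "turn": [0, 0, 0], "claw": 0},
    {"dp": [-1, -1, 0], "turn": [0, 0, 0], "claw": 0},
    {"dp": [-1, -1, 0], "turn": [0, 0, 0], "claw": 0},
  ],
)

```text
t: 12.57
ee_pos: [508.0, -17.2, 222.0]
orientation: [-1.162, 1.266, -1.274]
ft_force: [0.3, 0.1, -0.7]
width: 40.5
```

```bash
python3 rel.py 8
python3 - <<'E'
from h import *
d=load('t8');P=cloud(d);g=d['img'].max(2)
q=P[165:235,215:285].reshape(-1,3);q=q[(q[:,2]>160)&(q[:,2]<180)&(np.hypot(q[:,0]-572,q[:,1]-65)<75)];print(len(q),np.median(q[:,2]) if len(q) else 0)
E
```

```text
t 12.57 pos [508.  -17.2 222. ] jawdir -94.85 yaxis [ 0.007  0.001 -1.   ] F [ 0.3  0.1 -0.7] w 40.5
dp/80 [ 0.983  1.004 -0.938] turn/pi [-0.0003  0.0024  0.0009] deg 0.5 q [-0.06  0.25  1.89  0.    0.99  1.6 ]
[258.40440467 214.5823505 ]
crop 230 192
crop top 205 155
206 167.51707206710262
```

View pics/s8z.png

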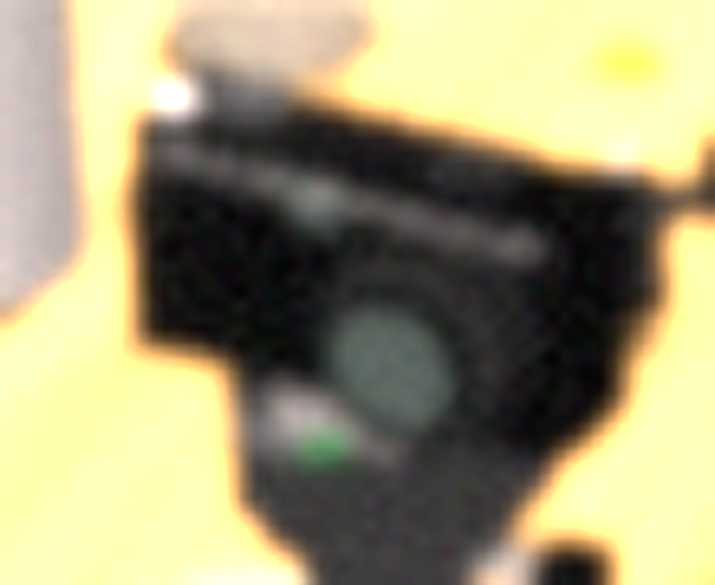

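View pics/t8.png

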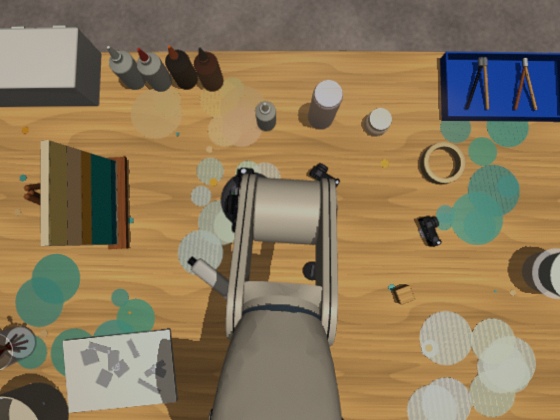

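The camera sits in the head and looks level, with the small bright strip at (300,410) of the crop being the plate edge. Next I'll shut the fingers, drop beside the lever post on its -x side, and push it round.

Emit:
jog_arm(
  steps=[
    {"dp": [-0.04, -0.15, -0.2], "turn": [0, 0.002, 0.01], "claw": 0},
    {"dp": [-0.08, -0.26, -0.5], "turn": [0, 0.002, 0.02], "claw": 0},
    {"dp": [-0.08, -0.26, -0.9], "turn": [0, 0.002, 0.025], "claw": 0},
    {"dp": [-0.08, -0.26, -0.9], "turn": [0, 0.002, 0.025], "claw": 0},
    {"dp": [-0.08, -0.26, -0.9], "turn": [0, 0.002, 0.025], "claw": 0},
  ],
)

```text
t: 13.08
ee_pos: [503.5, -36.5, 149.3]
orientation: [-1.206, 1.214, -1.211]
ft_force: [-0.2, 0.2, 0.9]
width: 1.5
```

```bash
python3 -c "
from h import *
go((502,-40,112),90)
d=grab('side','s9');cv2.imwrite('pics/s9z.png',np.clip(cv2.resize(d['img'][165:245,230:330,::-1],None,fx=7,fy=7,interpolation=2)*2.5,0,255).astype(np.uint8))"
```

```text
t 13.08 pos [503.5 -36.5 149.3] jawdir -90.25 yaxis [-0.001  0.002 -1.   ] F [-0.2  0.2  0.9] w 1.5
dp/80 [-0.019 -0.044 -0.466] turn/pi [-0.0006 -0.0002  0.0014] deg 0.3 q [-0.1   0.35  1.95  0.    0.84  1.48]
```

View pics/s9z.png

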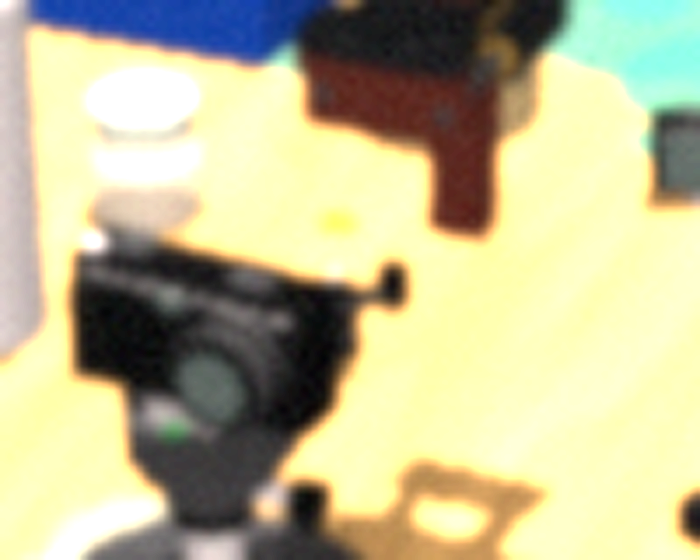

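The closed fingers hang at about (465,200) in the crop, to the -x side of the lever post at (395,285). Down, then push.

Emit:
jog_arm(
  steps=[
    {"dp": [-0.02, -0.03, -0.2], "turn": [0, 0, 0], "claw": 0},
    {"dp": [-0.02, -0.04, -0.4], "turn": [0, 0, 0], "claw": 0},
    {"dp": [-0.02, -0.04, -0.47], "turn": [0, 0, 0], "claw": 0},
    {"dp": [-0.02, -0.04, -0.47], "turn": [0, 0, 0], "claw": 0},
  ],
)

```text
t: 13.47
ee_pos: [503.4, -39.5, 113.4]
orientation: [-1.204, 1.211, -1.212]
ft_force: [-0.4, 0.2, 0.9]
width: 0.5
```

Emit:
jog_arm(
  steps=[
    {"dp": [0.1, 0, 0], "turn": [0, 0, 0], "claw": 0},
    {"dp": [0.25, 0, 0], "turn": [0, 0, 0], "claw": 0},
    {"dp": [0.4, -0.02, 0], "turn": [0, 0, 0], "claw": 0},
    {"dp": [0.52, -0.04, 0], "turn": [0, 0, 0], "claw": 0},
    {"dp": [0.6, -0.06, 0], "turn": [0, 0, 0], "claw": 0},
    {"dp": [0.65, -0.06, 0], "turn": [0, 0, 0], "claw": 0},
    {"dp": [0.65, -0.06, 0], "turn": [0, 0, 0], "claw": 0},
  ],
)

```text
t: 14.05
ee_pos: [556.9, -44.3, 114.0]
orientation: [-1.203, 1.21, -1.213]
ft_force: [-0.7, -0.0, 0.1]
width: 0.4
```

```bash
python3 -c "
from h import *
go((599,-38,112),90)
d=grab('side','s10');cv2.imwrite('pics/s10z.png',np.clip(cv2.resize(d['img'][165:245,230:330,::-1],None,fx=7,fy=7,interpolation=2)*2.5,0,255).astype(np.uint8))"
```

```text
t 14.05 pos [556.9 -44.3 114. ] jawdir -90.23 yaxis [ 0.004  0.001 -1.   ] F [-0.7 -0.   0.1] w 0.4
dp/80 [ 0.526  0.079 -0.024] turn/pi [-0.0005  0.0014  0.0013] deg 0.4 q [-0.1   0.48  1.85  0.    0.81  1.47]
```

View pics/s10z.png

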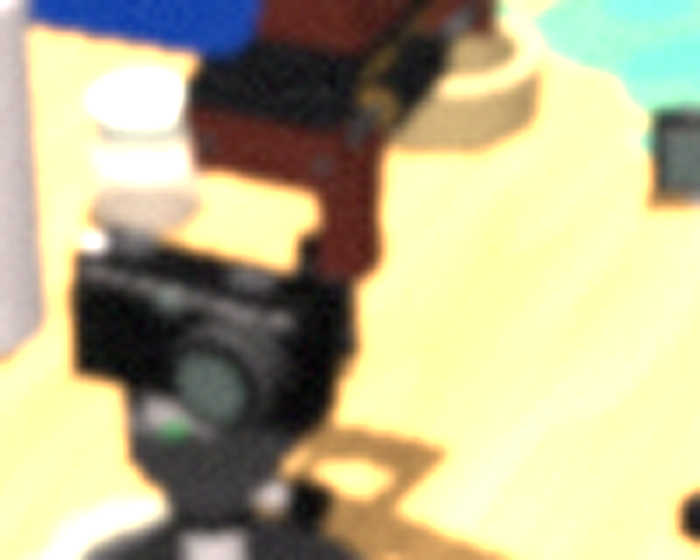

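The post, at about (308,252) in the crop, is being pushed along. Continue.

Emit:
jog_arm(
  steps=[
    {"dp": [0.1, 0.0, -0.01], "turn": [0, 0, 0], "claw": 0},
    {"dp": [0.2, 0.03, -0.01], "turn": [0, 0, 0], "claw": 0},
    {"dp": [0.3, 0.06, -0.01], "turn": [0, 0, 0], "claw": 0},
    {"dp": [0.36, 0.1, -0.01], "turn": [0, 0, 0], "claw": 0},
    {"dp": [0.36, 0.1, -0.01], "turn": [0, 0, 0], "claw": 0},
  ],
)

```text
t: 14.52
ee_pos: [586.5, -35.6, 113.0]
orientation: [-1.203, 1.209, -1.213]
ft_force: [1.7, 0.0, 0.0]
width: 0.3
```

Emit:
jog_arm(
  steps=[
    {"dp": [0.05, 0.02, 0], "turn": [0, 0, 0], "claw": 0},
    {"dp": [0.1, 0.04, 0], "turn": [0, 0, 0], "claw": 0},
    {"dp": [0.13, 0.05, 0], "turn": [0, 0, 0], "claw": 0},
    {"dp": [0.13, 0.05, 0], "turn": [0, 0, 0], "claw": 0},
  ],
)

```text
t: 14.85
ee_pos: [592.5, -32.5, 112.1]
orientation: [-1.212, 1.215, -1.208]
ft_force: [-15.1, -6.5, 9.7]
width: 0.3
```

```bash
python3 -c "
from h import *
go((599,-34,112),90)
d=grab('side','s11');cv2.imwrite('pics/s11z.png',np.clip(cv2.resize(d['img'][165:245,230:330,::-1],None,fx=7,fy=7,interpolation=2)*2.5,0,255).astype(np.uint8))"
```

```text
t 14.85 pos [592.5 -32.5 112.1] jawdir -90.14 yaxis [-0.005  0.    -1.   ] F [-15.1  -6.5   9.7] w 0.3
dp/80 [ 0.081 -0.019 -0.001] turn/pi [-0.     -0.0017  0.0008] deg 0.3 q [-0.07  0.52  1.77 -0.    0.86  1.5 ]
```

View pics/s11z.png

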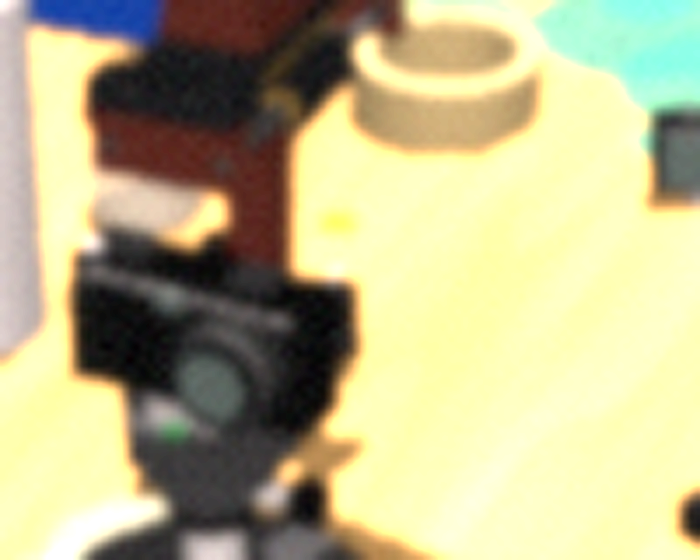

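Firm resistance at x=592.5, close to the expected end of travel. I'll back off and check the lever from above.

Emit:
jog_arm(
  steps=[
    {"dp": [-0.15, -0.03, 0], "turn": [0, 0, 0], "claw": 0},
    {"dp": [-0.3, -0.1, 0], "turn": [0, 0, 0], "claw": 0},
    {"dp": [-0.35, -0.2, 0.3], "turn": [0, 0, 0], "claw": 0},
    {"dp": [-0.35, -0.5, 0.8], "turn": [0, 0, 0], "claw": 0},
    {"dp": [-0.35, -1, 1], "turn": [0, 0, 0], "claw": 0},
    {"dp": [-0.35, -1, 1], "turn": [0, 0, 0], "claw": 0},
  ],
)

```text
t: 15.4
ee_pos: [567.5, -116.4, 196.7]
orientation: [-1.207, 1.209, -1.216]
ft_force: [0.1, 0.1, 0.1]
width: 0.5
```

Emit:
jog_arm(
  steps=[
    {"dp": [0, -0.5, 0], "turn": [0, 0, 0], "claw": 0},
    {"dp": [0, -1, 0], "turn": [0, 0, 0], "claw": 0},
    {"dp": [0, -1, 0], "turn": [0, 0, 0], "claw": 0},
  ],
)

```text
t: 15.65
ee_pos: [568.4, -201.7, 197.3]
orientation: [-1.205, 1.208, -1.222]
ft_force: [0.1, 0.5, 0.9]
width: 1.0
```

```bash
python3 -c "
from h import *
go((599,-34,112),90)
d=grab('top','t12');cv2.imwrite('pics/t12z.png',np.clip(cv2.resize(d['img'][155:245,200:310,::-1],None,fx=7,fy=7,interpolation=2)*3.5,0,255).astype(np.uint8))"
```

```text
t 15.65 pos [ 568.4 -201.7  197.3] jawdir -90.45 yaxis [ 0.006 -0.005 -1.   ] F [0.1 0.5 0.9] w 1.0
dp/80 [ 0.383  2.097 -1.066] turn/pi [0.0016 0.0019 0.0025] deg 0.6 q [-0.36  0.42  1.7  -0.    1.01  1.22]
```

View pics/t12z.png

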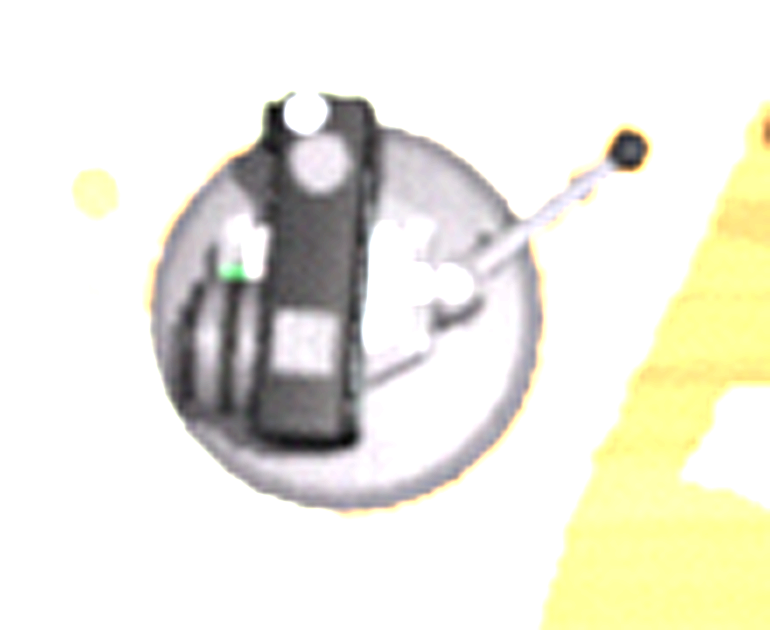

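Run:
```python
from h import *
a=load('top0');d=load('t12')
def dark(d,x,y,r=6):
    g=d['img'].max(2).astype(np.float32)[y-r:y+r+1,x-r:x+r+1]; b=cv2.resize(g,None,fx=8,fy=8,interpolation=cv2.INTER_CUBIC)
    n,l,s,c=cv2.connectedComponentsWithStats((b<40).astype(np.uint8)); i=1+np.argmax(s[1:,4]); return (c[i]+.5)/8-.5+[x-r,y-r]
A=onplane(a,dark(a,292,212,4),126)[0,:2];B=onplane(d,dark(d,289,176,4),126)[0,:2]
print(A,B)
for piv in((572,24.4),(573,25),(571.5,24),(573,23)):
    v=A-piv;w=B-piv; f=lambda v:np.degrees(np.arctan2(v[1],v[0]))%360
    print(piv,np.hypot(*v),f(v)-90.2,np.hypot(*w),f(w)-90.2,'swing rad',np.radians(f(w)-f(v)))
P=cloud(d)
q=P[165:235,215:285].reshape(-1,3);q=q[(q[:,2]>160)&(q[:,2]<185)];print(len(q),np.median(q[:,2]))
# plane of body top
q=q[(q[:,2]>163)&(q[:,2]<172.5)];k=np.linalg.lstsq(np.c_[q[:,:2]-q[:,:2].mean(0),np.ones(len(q))],q[:,2],rcond=None)[0];print('tilt deg',np.degrees(k[:2]),k[2])
print(cv2.minAreaRect(q[:,:2].astype(np.float32)))
```

```text
[535.23249958 -34.68008353] [612.41191482 -29.99441722]
(572, 24.4) 69.58667513561434 147.90462247861478 67.76337863683943 216.4102197277022 swing rad 1.1956482280417455
(573, 25) 70.62645720615998 147.47303905365266 67.6585911419835 215.42739045547853 swing rad 1.1860271730190857
(571.5, 24) 68.98321382185665 148.0816676262197 67.74350053928063 216.95144174445068 swing rad 1.2020043134679044
(573, 23) 68.9447323831421 146.58420685613117 66.04322286517571 216.43815844942276 swing rad 1.219181450831677
828 169.6469403485156
tilt deg [-0.14166599 -3.11904927] 169.090292986157
((573.6524658203125, 73.56890869140625), (46.83878707885742, 106.31156158447266), 85.08177185058594)
```

Run:
```python
from h import *
a=load('top0')['img'].astype(int);b=load('t12')['img'].astype(int)
for n,(x,y) in dict(can=(325,103),bottle=(265,115),jar=(378,122),tape=(442,162),cap=(312,270),stamp=(403,294),tube=(211,277),smallcam1=(324,177),smallcam2=(430,230)).items():
    s=np.s_[y-12:y+13,x-12:x+13]; A=a[s].mean(2).astype(np.float32);B=b[s].mean(2).astype(np.float32)
    print(n,cv2.phaseCorrelate(A,B)[0],abs(A-B).mean().round(1))
```

```text
can (0.41861344189623395, 0.38025159548770837) 15.2
bottle (0.5222449119429697, 0.4330931536560634) 13.6
jar (0.48566665628646355, 0.8004163625498606) 19.2
tape (4.134044117282471, 1.3682037611774032) 58.0
cap (0.9703456409128961, 0.7441180093019799) 30.8
stamp (-6.970231496851294, -0.6167506478900133) 24.9
tube (0.24081989812233395, 0.5874644965173879) 17.2
smallcam1 (0.6289392012306827, 0.575215460348323) 20.7
smallcam2 (7.69955443939009, -1.014552713056096) 60.9
```

View pics/t12.png

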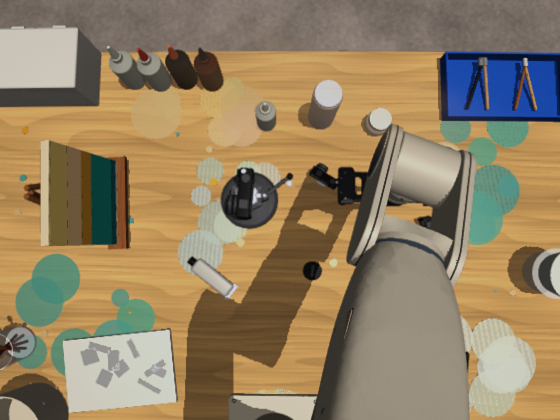

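The camera sits on the stand with its lens toward the painting, and the lever is swung over to (289,176). Visible bystanders are unmoved; the large differences (tape, stamp, second small camera) are the ones under the arm, and they stood in place in the t8 view. I'll hand in.

```bash
python3 -c "
from h import *
print(ctrl.get_obs()['t']); print(ctrl.close_job())"
```

```text
15.7
the job is handed in; nothing more can be done
None
```

The camera is on the stand with its plate down in the pocket, the lever is swung shut over it, and the job is handed in at 15.7 s.

**First grip:** It caught the lens barrel (45 mm opening instead of 30), so I set the camera back down and gripped the bare stretch at 30 mm.

**Seating:** The plate caught on the bevel. A small shuffle and shift let it slide in without resistance to about 101.7 mm, against 102 for home. The body top measured 169.6 mm against 171, about the same offset as the depth reading on the bare table.

**Lens direction:** It points about 5° off straight at the painting, because the plate is screwed on about 5.5° off square.

**Lever:** It swung about 1.19–1.2 rad, until the push met about 16 N. The post's measured angles read 2–3° low at both ends, so full shut rests mainly on the swing and the hard stop.

**Disagreements:**
- The two cameras put the pocket 3–4 mm apart. I used the top one, which matched the held camera to about 0.5 mm.
- A plane fit of the body top read 3° of tilt. I put this down to lens points in the fit; the side view looked level.

**Other things on the table:** Those I could see had not moved. The tape, stamp and second small camera were under the arm in the last view, but stood in place in an earlier one. The robot was clear of everything at hand-in.

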